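# Find the tin with the stray milling ball and hold it out

## Task

A milling ball was sealed into one of the three tins: going from the robot's left to its right, pick up each tin, lift it well clear of the table and shake it briskly to and fro a few times to find the one that rattles, standing each tin upright back in its place unless it is the one you go on to hold out. Then hold the rattling tin out, upright and still, about a hand's breadth (10 cm) above the middle of the banding wheel that has no mug on it, and finish while still holding it there. The two quiet tins must be standing where they stood, and nothing else may be disturbed.

Things in the scene. Friction and masses are not known exactly. Their poses are not given: they have to be found in the camera images.
- tin_left: the left (robot's left is +y) of three identical sealed tins: aluminium box, fixed blue lid, blank label, 50 mm wide (own x), 120 long (own y), 56 high; origin at the centre of its underside, long side across the robot's view (yaw within 0.5 rad of 0). Grip it across its 50 mm width at mid-length, from above. 0.24 to 0.45 kg and balanced about its middle, without the ball
- tin_middle: the middle (robot's left is +y) of three identical sealed tins: aluminium box, fixed blue lid, blank label, 50 mm wide (own x), 120 long (own y), 56 high; origin at the centre of its underside, long side across the robot's view (yaw within 0.5 rad of 0). One unknown tin of the three also holds a loose 34 mm, 0.16 kg steel ball that rolls 38 mm either way from its middle along its length
- tin_right: the right (robot's left is +y) of three identical sealed tins: aluminium box, fixed blue lid, blank label, 50 mm wide (own x), 120 long (own y), 56 high; origin at the centre of its underside, long side across the robot's view (yaw within 0.5 rad of 0). The ball rolls to the low end if tipped over 0.2 rad and stays there once levelled; it shows only as knocks or shifted balance, not by weight alone
- wheel_left: the left of two banding wheels: round wooden head 170 mm across, top 60 mm above the table, on a green iron foot, fixed to the table; origin on the table under its centre. One of the two carries the clay mug, the other is empty
- wheel_right: the right of two banding wheels: round wooden head 170 mm across, top 60 mm above the table, on a green iron foot, fixed to the table; origin on the table under its centre. One of the two carries the clay mug, the other is empty
- mug: reddish clay mug, 76 mm across, 85 mm high, handle at its own +y, standing at the centre of one of the banding wheels; origin at the centre of its underside; leave it alone
- basket: bystander: small clay basket with an arched handle, 100 mm across, 147 mm high; origin at the centre of its underside
- slip_jar: bystander: closed cream jar of slip, 72 mm across, 75 mm high; origin at the centre of its underside
- bowl: bystander: dark clay bowl, 120 mm across, 55 mm high; origin at the centre of its underside
- clamp_block: bystander: small wooden block, 70 x 50 x 30 mm; origin at the centre of its underside
- brush: bystander: brush, 140 mm long, lying between the wheels along its own x, at most 30 mm high; origin on its underside
Not all that is in view belongs to the job. What is shaped like the tin_left but turquoise is not meant.

How it is judged:
By the outcome, as a careful person would: the job done as asked, in the order asked, and still so for the second after the job is handed in, while the arm keeps its last pose, push and grip.
It also fails if it takes over 72 s, if anything falls off the work surface, if the arm or the gripper's body presses on something with over 40 N, if the wrist force passes 120 N, or if a joint passes its speed limit or range.

## Robot

A 6-joint arm with a two-finger parallel gripper is mounted at the origin on the work surface. World frame = base frame: x ahead of the robot, y to its left, z up, the work surface at z = 0. Lengths are in m, angles in degrees, forces in N, time in s.
With the tool pointing down it reaches from about 0.35 to 0.875 m from the base axis. Payload 4.2 kg.
Tool frame: the origin (TCP) lies midway between the tips of the shut fingers; the grasp point (between the pads) lies 19 mm behind it; z points along the fingers, y is the line along which they close (so a half turn about z gives the same grasp; the last joint's range is limited). The gripper opens to 87 mm and grips with 3 to 60 N. Pads are 19 mm wide; open, the fingers measure 117 mm over their backs; the gripper's body (75 mm by 190 mm) begins 51 mm behind the grasp point.
Start: joints at [82.769, 22.042, 0.453, 0, -68.411, -14.817], TCP at [0.235, 0.579, 0.223] pointing down, gripper open.
Joint ranges: [-179.83, 179.83], [-69.29, 118.12], [-61.27, 80.66], [-181.25, 117.63], [-171.15, -9.14], [-177.46, 177.46]. Speed limits (degrees/s): [159.86, 159.86, 180, 180, 180, 180].

## Interface

Orientations are given as a 3x3 rotation matrix whose columns are the frame's x, y, z axes.
In Python, from station import sense, capture, camera_params, finish_job gives the robot as it stands.
- The arm moves only by the tool drive_tool, never from a script. Its argument "rows" is a list of rows, each an object of numbers: "tx", "ty", "tz": the shift along the tool's x, y, z in cm; "ax", "ay", "az": the turn, a rotation vector about the tool's x, y, z in rad; "claw": the finger opening in cm, from 0 to 8.7. In form: [{"tx": .., "ty": .., "tz": .., "ax": .., "ay": .., "az": .., "claw": ..}, ...]. A call has 1 to 10 rows; each row shifts and turns the commanded pose from where the row before left it, along the tool's axes as they then stand; what a row does not reach is not made up. A row lasts 1/12 s, in which the tool goes at most 41.7 mm and 7.16 degrees, less where a joint would pass 70% of its speed; a pose out of reach is approached as far as the arm can. A call with a gripper value outside its range is refused whole. The fingers move at their own pace and stop on an object; the grip force is fixed at half the most. Time passes only in rows, so rows that do not move let the fingers close. It gives the time, the measured TCP pose, the force, the opening and the grip force at its end, in the units of the state.
- sense(): the state, without advancing time (a new reading comes with each control period).
- capture(name): name is "scene" or "top"; returns (picture, depth): 400x640x3 uint8, red, green, blue; 400x640 float32, m along the optical axis (not along the pixel's ray), 0 where there is no reading.
- camera_params(name): a dict with "intrinsics" (3x3 intrinsics, pixels), "R" (3x3) and "t" (3): a world point X has camera coordinates R X + t. Camera axes: x right, y down, z forward; pixel columns grow to the right and rows downward; lengths in m; the calibration is good to about 2 mm. A picture is of the moment at which its call begins. camera_params takes no time and is no camera call.
- finish_job(): hands the job in; it is judged then, once.
The state is a dict: "time_s": time; "joints": joint angles; "joint_velocities": joint speeds; "effort": joint torques, N m; "tcp_pos": TCP position; "ee_rot": TCP orientation; "wrist_force": force on the tool from outside, world axes, zero at the start; "moment": the same for the moment, N m; "gripper_width": opening from 0.0 (shut) to 1.0 (fully open); "gripper_force": force on a finger pad.
Only numpy, scipy, OpenCV 4.12 (cv2) and the standard library are available. Lean on these libraries where they do the work, as an engineer would, in place of code of your own. Each camera call takes 0.05 s, during which the arm holds its last target. There are 200 camera calls.

## Working session

There is one attempt and no reset: what is moved stays moved. The work goes in short steps, Python scripts to look and compute and a tool call to move; the robot and the scene stay as the last step left them, time stands still between calls to the robot, and variables do not carry over. Pictures are saved under pics/ and viewed, at most 10 in all, crops included, and the job is handed in when it is done.

Besides the shell and the picture viewer there is one more tool, called as a command line: name --argument value ..., lists and objects as JSON in quotes. drive_tool: Moves the arm, as the interface text tells. Its arguments: {"type":"object","properties":{"rows":{"type":"array"}},"required":["rows"]}

```bash
mkdir -p pics; python3 - <<'E'
from station import *
import cv2,numpy as np
for n in("scene","top"):
    p,d=capture(n); np.savez(f"{n}0.npz",p=p,d=d); cv2.imwrite(f"pics/{n}0.png",p[:,:,::-1])
    c=camera_params(n); R=np.array(c["R"]);print(n,-R.T@np.array(c["t"]),R.round(3).tolist(),c["intrinsics"])
s=sense();print(s)
E
```

```text
scene [1.42531678 0.47604229 0.75080896] [[-0.446, 0.895, -0.003], [0.475, 0.235, -0.848], [-0.758, -0.38, -0.53]] [[449.67866777   0.         321.30493422]
 [  0.         449.67866777 203.0009949 ]
 [  0.           0.           1.        ]]
top [0.41208702 0.00912638 1.01563825] [[0.015, -1.0, 0.008], [-0.999, -0.016, -0.051], [0.051, -0.007, -0.999]] [[361.94114295   0.         320.85115618]
 [  0.         361.94114295 203.05240962]
 [  0.           0.           1.        ]]
{'time_s': 0.1, 'joints': array([ 8.27694671e+01,  2.20854148e+01,  3.88248250e-01, -2.45447203e-02,
       -6.84111995e+01, -1.48148418e+01]), 'joint_velocities': array([ 0.0018127 ,  0.03651316,  0.17925019,  0.10811241,  0.06052982,
       -0.05043222]), 'effort': array([-4.82048436e-04, -3.91691744e+01,  1.87933820e+01,  4.23187494e+00,
        1.34690505e-02, -7.23877611e-05]), 'tcp_pos': array([0.2343918 , 0.57880857, 0.22158527]), 'ee_rot': array([[ 9.26827616e-01, -3.75486577e-01, -6.33210664e-04],
       [-3.75487098e-01, -9.26825822e-01, -1.82613642e-03],
       [ 9.88137200e-05,  1.93027610e-03, -9.99998132e-01]]), 'wrist_force': array([-0.86296642,  0.37830803,  0.7454785 ]), 'moment': array([0.0340351 , 0.00953213, 0.00949222]), 'gripper_force': 0.0, 'gripper_width': 0.9998266250983444}
```

View pics/top0.png

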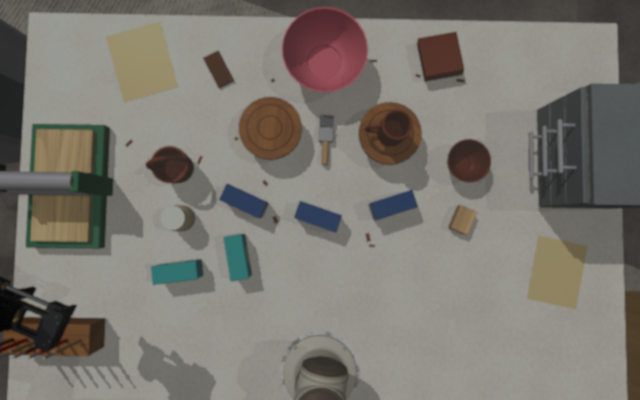

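View pics/scene0.png

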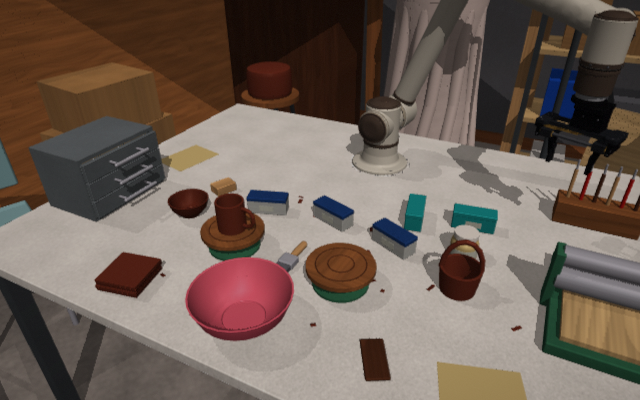

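The top view shows blue-lidded tins at (244,201), (318,216) and (393,205). The turquoise boxes at (177,271) and (237,257) are decoys. The left wheel at (270,128) is empty, and the right one at (390,132) carries the mug. The scene view agrees. Next I measure them and confirm in one crop.

```bash
cat > h.py <<'E'
import numpy as np,cv2
from station import *
def ray(n,uv,z):
    c=camera_params(n);R=np.array(c["R"]);C=-R.T@np.array(c["t"])
    d=R.T@np.linalg.solve(np.array(c["intrinsics"]),[uv[0],uv[1],1.]);return C+d*(z-C[2])/d[2]
def tins(p,n="top",z=.056):
    h=cv2.cvtColor(p,cv2.COLOR_RGB2HSV);m=cv2.inRange(h,(108,100,50),(125,255,255))
    out=[]
    for c in cv2.findContours(m,cv2.RETR_EXTERNAL,cv2.CHAIN_APPROX_NONE)[0]:
        if cv2.contourArea(c)<150: continue
        uv=cv2.minAreaRect(c)[0]
        W=np.array([ray(n,q[0],z)[:2] for q in c])
        (ctr,sz,a)=cv2.minAreaRect((W*1000).astype(np.float32))
        b=cv2.boxPoints((ctr,sz,a));e=max((b[1]-b[0],b[2]-b[1]),key=np.linalg.norm)
        e=e*np.sign(e[1]);yaw=np.arctan2(-e[0],e[1])
        out.append((np.round(uv),np.round(ctr,1),np.round(sz,1),round(float(yaw),3)))
    return sorted(out,key=lambda o:-o[1][1])
E
python3 - <<'E'
from h import *
d=np.load("top0.npz");p=d["p"];D=d["d"]
for o in tins(p):
    print(o,D[int(o[0][1]),int(o[0][0])])
s=np.load("scene0.npz")["p"]
for o in tins(s,"scene"):print("scene",o)
for uv in((270,128),(390,132)):print(uv,ray("top",uv,.06),D[uv[1],uv[0]])
h=cv2.cvtColor(p,cv2.COLOR_RGB2HSV);print(h[120,255],h[147,270],h[110,375])
m=cv2.inRange(h,(3,110,40),(20,255,255));
for c in cv2.findContours(m,cv2.RETR_EXTERNAL,cv2.CHAIN_APPROX_NONE)[0]:
    if cv2.contourArea(c)>1000:
        q,r=cv2.minEnclosingCircle(c);print(q,r,ray("top",q,.06))
cv2.imwrite("pics/c.png",cv2.resize(p[85:300,130:480,::-1],None,fx=2.2,fy=2.2,interpolation=cv2.INTER_CUBIC))
E
```

```text
(array([243., 201.]), array([464.3, 208.8]), array([113.8,  42.8]), -0.414) 0.96075195
(array([318., 216.]), array([426.1,  10.3]), array([110.9,  42.3]), -0.317) 0.9578813
(array([393., 205.]), array([ 460. , -190.4]), array([ 42.2, 113.3]), 0.324) 0.96247834
scene (array([571.,  94.]), array([-1025.3,   603.8]), array([ 56.3, 803.4]), 1.531)
scene (array([551.,  92.]), array([-1017. ,   517.2]), array([ 58.5, 820.5]), 1.55)
scene (array([394., 232.]), array([472.5, 213.8]), array([123. ,  56.9]), -0.413)
scene (array([333., 207.]), array([434.6,  16. ]), array([124.3,  55.8]), -0.319)
scene (array([267., 196.]), array([ 468.7, -184.7]), array([ 60.3, 120. ]), 0.325)
(270, 128) [0.65952337 0.14090983 0.06      ] 0.9625505
(390, 132) [ 0.65426772 -0.17990975  0.06      ] 0.9589229
[ 14 134 105] [ 14 138 111] [ 13 134 105]
(69.0, 337.5) 33.365501403808594 [0.1035804  0.64661754 0.06      ]
(633.0, 346.0) 53.33864212036133 [ 0.10040285 -0.81800724  0.06      ]
(389.85052490234375, 132.70103454589844) 30.611696243286133 [ 0.65236423 -0.17951979  0.06      ]
(269.9916687011719, 127.74791717529297) 30.448158264160156 [0.66020378 0.14094731 0.06      ]
(440.5, 54.0) 25.656482696533203 [ 0.87030483 -0.31569953  0.06      ]
```

View pics/c.png

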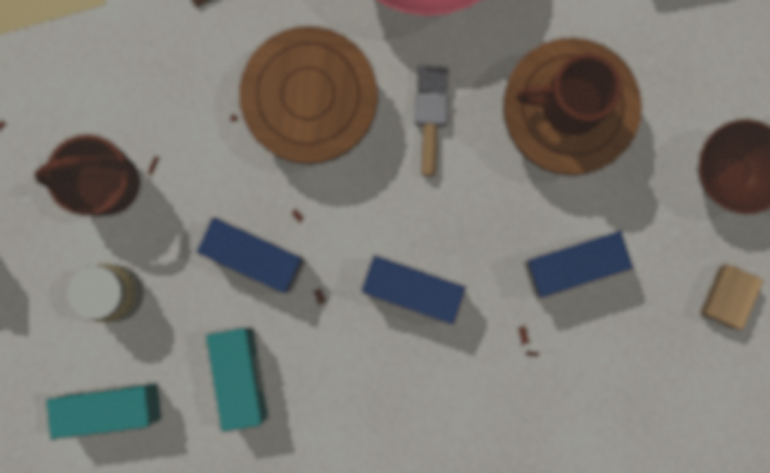

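The crop confirms three blue-lidded tins in a row, separate from the two turquoise boxes. The left wheel is empty. Now moving above the left tin.

drive_tool --rows '[{"tx": 3.2, "ty": 2.33}, {"tx": 3.2, "ty": 2.33}, {"tx": 3.2, "ty": 2.33}, {"tx": 3.2, "ty": 2.33}, {"tx": 3.2, "ty": 2.33}, {"tx": 3.2, "ty": 2.33}, {"tx": 3.2, "ty": 2.33}, {"tx": 3.2, "ty": 2.33}, {"tx": 3.2, "ty": 2.33}, {"tx": 3.2, "ty": 2.33}]'

```text
invalid input at $.rows[0]: expected keys tx, ty, tz, ax, ay, az, claw
```

drive_tool --rows '[{"tx": 3.2, "ty": 2.33, "az": 0.1}, {"az": 0.12}, {"az": 0.12}, {"az": 0.12}, {"az": 0.12}, {"az": 0.12}, {"az": 0.12}, {"az": 0.12}, {"az": 0.12}, {"az": 0.12}]'

```text
invalid input at $.rows[0]: expected keys tx, ty, tz, ax, ay, az, claw
```

drive_tool --rows '[{"az": 0.12}, {"az": 0.12}, {"az": 0.12}, {"az": 0.06}, {}]'

```text
invalid input at $.rows[0]: expected keys tx, ty, tz, ax, ay, az, claw
```

```bash
cat >> h.py <<'E'
def go(x,y,z,yaw):
    "tool shift (cm) and az (rad) to a world TCP, tool y at angle yaw+pi, pointing down"
    from scipy.spatial.transform import Rotation as Ro
    s=sense();R=s["ee_rot"];c,q=-np.cos(yaw),-np.sin(yaw)
    T=np.array([[-q,c,0],[c,q,0],[0,0,-1.]]);T[:,0]=np.cross(T[:,1],T[:,2])
    print("t",round(s["time_s"],2),"pos",s["tcp_pos"].round(4),"w",round(s["gripper_width"],3),"gf",round(s["gripper_force"],1),
     "\n shift cm",(R.T@(np.array([x,y,z])-s["tcp_pos"])*100).round(2),"turn",Ro.from_matrix(R.T@T).as_rotvec().round(3))
    print(" F",s["wrist_force"].round(2),"M tool",(R.T@s["moment"]).round(3))
E
python3 -c "
from h import *
go(.465,.210,.013,-.414)"
```

```text
t 0.1 pos [0.2344 0.5788 0.2216] w 1.0 gf 0.0 
 shift cm [35.22 25.48 20.91] turn [ 1.0e-03 -2.0e-03  1.6e+00]
 F [-0.86  0.38  0.75] M tool [ 0.028 -0.022 -0.01 ]
```

drive_tool --rows '[{"tx": 3.2, "ty": 2.32, "tz": 0, "ax": 0, "ay": 0, "az": 0, "claw": 8.7}, {"tx": 3.2, "ty": 2.32, "tz": 0, "ax": 0, "ay": 0, "az": 0, "claw": 8.7}, {"tx": 3.2, "ty": 2.32, "tz": 0, "ax": 0, "ay": 0, "az": 0, "claw": 8.7}, {"tx": 3.2, "ty": 2.32, "tz": 0, "ax": 0, "ay": 0, "az": 0, "claw": 8.7}, {"tx": 3.2, "ty": 2.32, "tz": 0, "ax": 0, "ay": 0, "az": 0, "claw": 8.7}, {"tx": 3.2, "ty": 2.32, "tz": 0, "ax": 0, "ay": 0, "az": 0, "claw": 8.7}, {"tx": 3.2, "ty": 2.32, "tz": 0, "ax": 0, "ay": 0, "az": 0, "claw": 8.7}, {"tx": 3.2, "ty": 2.32, "tz": 0, "ax": 0, "ay": 0, "az": 0, "claw": 8.7}, {"tx": 3.2, "ty": 2.32, "tz": 0, "ax": 0, "ay": 0, "az": 0, "claw": 8.7}, {"tx": 3.2, "ty": 2.32, "tz": 0, "ax": 0, "ay": 0, "az": 0, "claw": 8.7}]'

```text
time_s: 0.93
tcp_pos: [0.4444, 0.2422, 0.2224]
ee_rot: [[0.927, -0.375, -0.0], [-0.375, -0.927, -0.0], [-0.0, 0.0, -1.0]]
wrist_force: [0.0, 0.8, 0.7]
gripper_width: 1.0
gripper_force: 0.0
```

drive_tool --rows '[{"tx": 3.2, "ty": 2.32, "tz": 0, "ax": 0, "ay": 0, "az": 0.1, "claw": 8.7}, {"tx": 0, "ty": 0, "tz": 0, "ax": 0, "ay": 0, "az": 0.12, "claw": 8.7}, {"tx": 0, "ty": 0, "tz": 0, "ax": 0, "ay": 0, "az": 0.12, "claw": 8.7}, {"tx": 0, "ty": 0, "tz": 0, "ax": 0, "ay": 0, "az": 0.12, "claw": 8.7}, {"tx": 0, "ty": 0, "tz": 0, "ax": 0, "ay": 0, "az": 0.12, "claw": 8.7}, {"tx": 0, "ty": 0, "tz": 0, "ax": 0, "ay": 0, "az": 0.12, "claw": 8.7}, {"tx": 0, "ty": 0, "tz": 0, "ax": 0, "ay": 0, "az": 0.12, "claw": 8.7}, {"tx": 0, "ty": 0, "tz": 0, "ax": 0, "ay": 0, "az": 0.12, "claw": 8.7}, {"tx": 0, "ty": 0, "tz": 0, "ax": 0, "ay": 0, "az": 0.12, "claw": 8.7}, {"tx": 0, "ty": 0, "tz": 0, "ax": 0, "ay": 0, "az": 0.12, "claw": 8.7}]'

```text
time_s: 1.77
tcp_pos: [0.4647, 0.2104, 0.2221]
ee_rot: [[-0.0, -1.0, -0.001], [-1.0, 0.0, -0.0], [0.0, 0.001, -1.0]]
wrist_force: [0.1, 0.5, -0.6]
gripper_width: 0.999
gripper_force: 0.0
```

drive_tool --rows '[{"tx": 0, "ty": 0, "tz": 0, "ax": 0, "ay": 0, "az": 0.12, "claw": 8.7}, {"tx": 0, "ty": 0, "tz": 0, "ax": 0, "ay": 0, "az": 0.12, "claw": 8.7}, {"tx": 0, "ty": 0, "tz": 0, "ax": 0, "ay": 0, "az": 0.12, "claw": 8.7}, {"tx": 0, "ty": 0, "tz": 0, "ax": 0, "ay": 0, "az": 0.06, "claw": 8.7}, {"tx": 0, "ty": 0, "tz": 0, "ax": 0, "ay": 0, "az": 0, "claw": 8.7}]'

```text
time_s: 2.18
tcp_pos: [0.4647, 0.2105, 0.2221]
ee_rot: [[-0.403, -0.915, -0.001], [-0.915, 0.403, -0.0], [0.001, 0.001, -1.0]]
wrist_force: [0.3, -0.5, -0.1]
gripper_width: 1.0
gripper_force: 0.0
```

```bash
python3 -c "
from h import *
go(.465,.210,.013,-.414)"
```

```text
t 2.18 pos [0.4647 0.2105 0.2221] w 1.0 gf 0.0 
 shift cm [ 2.000e-02 -5.000e-02  2.091e+01] turn [ 0.001 -0.001 -0.001]
 F [ 0.27 -0.49 -0.06] M tool [ 0.059 -0.092 -0.034]
```

drive_tool --rows '[{"tx": 0, "ty": 0, "tz": 4, "ax": 0, "ay": 0, "az": 0, "claw": 8.7}, {"tx": 0, "ty": 0, "tz": 4, "ax": 0, "ay": 0, "az": 0, "claw": 8.7}, {"tx": 0, "ty": 0, "tz": 4, "ax": 0, "ay": 0, "az": 0, "claw": 8.7}, {"tx": 0, "ty": 0, "tz": 4, "ax": 0, "ay": 0, "az": 0, "claw": 8.7}, {"tx": 0, "ty": 0, "tz": 3, "ax": 0, "ay": 0, "az": 0, "claw": 8.7}, {"tx": 0, "ty": 0, "tz": 1.5, "ax": 0, "ay": 0, "az": 0, "claw": 8.7}, {"tx": 0, "ty": 0, "tz": 0.4, "ax": 0, "ay": 0, "az": 0, "claw": 8.7}, {"tx": 0, "ty": 0, "tz": 0, "ax": 0, "ay": 0, "az": 0, "claw": 8.7}]'

```text
time_s: 2.85
tcp_pos: [0.4645, 0.2101, 0.0124]
ee_rot: [[-0.401, -0.916, -0.002], [-0.916, 0.401, -0.002], [0.003, 0.001, -1.0]]
wrist_force: [0.3, 0.3, 0.5]
gripper_width: 1.002
gripper_force: 0.0
```

drive_tool --rows '[{"tx": 0, "ty": 0, "tz": 0, "ax": 0, "ay": 0, "az": 0, "claw": 6.5}, {"tx": 0, "ty": 0, "tz": 0, "ax": 0, "ay": 0, "az": 0, "claw": 5.5}, {"tx": 0, "ty": 0, "tz": 0, "ax": 0, "ay": 0, "az": 0, "claw": 4.8}, {"tx": 0, "ty": 0, "tz": 0, "ax": 0, "ay": 0, "az": 0, "claw": 4}, {"tx": 0, "ty": 0, "tz": 0, "ax": 0, "ay": 0, "az": 0, "claw": 3}, {"tx": 0, "ty": 0, "tz": 0, "ax": 0, "ay": 0, "az": 0, "claw": 3}, {"tx": 0, "ty": 0, "tz": 0, "ax": 0, "ay": 0, "az": 0, "claw": 3}, {"tx": 0, "ty": 0, "tz": 0, "ax": 0, "ay": 0, "az": 0, "claw": 3}]'

```text
time_s: 3.52
tcp_pos: [0.4649, 0.2107, 0.0139]
ee_rot: [[-0.402, -0.916, -0.0], [-0.916, 0.402, 0.0], [-0.0, 0.0, -1.0]]
wrist_force: [-2.3, 0.2, 3.3]
gripper_width: 0.568
gripper_force: 30.0
```

```bash
python3 -c "
from h import *
go(.465,.210,.013,-.414)"
```

```text
t 3.52 pos [0.4649 0.2107 0.0139] w 0.568 gf 30.0 
 shift cm [ 0.06 -0.04  0.09] turn [ 0.  0. -0.]
 F [-2.34  0.21  3.32] M tool [-0.672 -0.014  0.01 ]
```

drive_tool --rows '[{"tx": 0, "ty": 0, "tz": -1, "ax": 0, "ay": 0, "az": 0, "claw": 3}, {"tx": 0, "ty": 0, "tz": -3, "ax": 0, "ay": 0, "az": 0, "claw": 3}, {"tx": 0, "ty": 0, "tz": -4, "ax": 0, "ay": 0, "az": 0, "claw": 3}, {"tx": 0, "ty": 0, "tz": -4, "ax": 0, "ay": 0, "az": 0, "claw": 3}, {"tx": 0, "ty": 0, "tz": -3, "ax": 0, "ay": 0, "az": 0, "claw": 3}, {"tx": 0, "ty": 0, "tz": -1, "ax": 0, "ay": 0, "az": 0, "claw": 3}, {"tx": 0, "ty": 0, "tz": 0, "ax": 0, "ay": 0, "az": 0, "claw": 3}, {"tx": 0, "ty": 0, "tz": 0, "ax": 0, "ay": 0, "az": 0, "claw": 3}]'

```text
time_s: 4.18
tcp_pos: [0.4638, 0.2099, 0.1722]
ee_rot: [[-0.403, -0.915, -0.003], [-0.915, 0.403, -0.001], [0.002, 0.002, -1.0]]
wrist_force: [-0.7, -0.5, -4.8]
gripper_width: 0.573
gripper_force: 30.0
```

```bash
cat >> h.py <<'E'
def bal(k=8):
    "mean force (world) and moment in tool axes, spread"
    M=[];F=[]
    for i in range(k):
        s=sense();M.append(s["ee_rot"].T@s["moment"]);F.append(s["wrist_force"])
        if i<k-1: capture("top")
    print("t",round(s["time_s"],2),"F",np.mean(F,0).round(2),"M",np.mean(M,0).round(3),"sd",np.std(M,0).round(3),"w",round(s["gripper_width"],3),"pos",s["tcp_pos"].round(4),"\n My",np.array(M)[:,1].round(3))
E
python3 -c "
from h import *
bal()"
```

```text
t 4.53 F [-0.26  0.02 -4.22] M [ 0.052 -0.089 -0.003] sd [0.033 0.036 0.012] w 0.574 pos [0.4646 0.2103 0.1722] 
 My [-0.037 -0.066 -0.07  -0.058 -0.111 -0.148 -0.134 -0.092]
```

drive_tool --rows '[{"tx": 4, "ty": 0, "tz": 0, "ax": 0, "ay": 0, "az": 0, "claw": 3}, {"tx": -4, "ty": 0, "tz": 0, "ax": 0, "ay": 0, "az": 0, "claw": 3}, {"tx": -4, "ty": 0, "tz": 0, "ax": 0, "ay": 0, "az": 0, "claw": 3}, {"tx": 4, "ty": 0, "tz": 0, "ax": 0, "ay": 0, "az": 0, "claw": 3}, {"tx": 4, "ty": 0, "tz": 0, "ax": 0, "ay": 0, "az": 0, "claw": 3}, {"tx": -4, "ty": 0, "tz": 0, "ax": 0, "ay": 0, "az": 0, "claw": 3}, {"tx": -4, "ty": 0, "tz": 0, "ax": 0, "ay": 0, "az": 0, "claw": 3}, {"tx": 4, "ty": 0, "tz": 0, "ax": 0, "ay": 0, "az": 0, "claw": 3}, {"tx": 4, "ty": 0, "tz": 0, "ax": 0, "ay": 0, "az": 0, "claw": 3}, {"tx": -4, "ty": 0, "tz": 0, "ax": 0, "ay": 0, "az": 0, "claw": 3}]'

```text
time_s: 5.37
tcp_pos: [0.4471, 0.1919, 0.1632]
ee_rot: [[-0.41, -0.912, -0.034], [-0.911, 0.411, -0.025], [0.036, 0.021, -0.999]]
wrist_force: [-7.0, -6.4, -11.7]
gripper_width: 0.574
gripper_force: 30.0
```

```bash
python3 -c "
from h import *
bal()"
```

```text
t 5.72 F [ 0.42  0.39 -4.78] M [ 0.073 -0.271  0.009] sd [0.416 0.786 0.024] w 0.569 pos [0.4651 0.2107 0.1736] 
 My [ 1.228 -1.892 -0.432 -0.33  -0.217 -0.196 -0.144 -0.184]
```

drive_tool --rows '[{"tx": 0, "ty": 0, "tz": 0, "ax": 0, "ay": 0.12, "az": 0, "claw": 3}, {"tx": 0, "ty": 0, "tz": 0, "ax": 0, "ay": 0.12, "az": 0, "claw": 3}, {"tx": 0, "ty": 0, "tz": 0, "ax": 0, "ay": 0.1, "az": 0, "claw": 3}, {"tx": 0, "ty": 0, "tz": 0, "ax": 0, "ay": 0, "az": 0, "claw": 3}, {"tx": 0, "ty": 0, "tz": 0, "ax": 0, "ay": 0, "az": 0, "claw": 3}, {"tx": 0, "ty": 0, "tz": 0, "ax": 0, "ay": 0, "az": 0, "claw": 3}, {"tx": 0, "ty": 0, "tz": 0, "ax": 0, "ay": 0, "az": 0, "claw": 3}, {"tx": 0, "ty": 0, "tz": 0, "ax": 0, "ay": -0.12, "az": 0, "claw": 3}, {"tx": 0, "ty": 0, "tz": 0, "ax": 0, "ay": -0.12, "az": 0, "claw": 3}, {"tx": 0, "ty": 0, "tz": 0, "ax": 0, "ay": -0.1, "az": 0, "claw": 3}]'

```text
time_s: 6.55
tcp_pos: [0.4646, 0.2098, 0.1747]
ee_rot: [[-0.403, -0.915, 0.003], [-0.915, 0.403, 0.005], [-0.006, -0.001, -1.0]]
wrist_force: [-0.6, -0.1, -4.1]
gripper_width: 0.574
gripper_force: 30.0
```

```bash
python3 -c "
from h import *
bal(12)"
```

```text
t 7.1 F [-0.24 -0.16 -4.25] M [-0.005 -0.021  0.007] sd [0.125 0.192 0.025] w 0.572 pos [0.4651 0.211  0.173 ] 
 My [ 0.023  0.584  0.034 -0.028 -0.145 -0.123 -0.068 -0.144 -0.097 -0.128
 -0.125 -0.033]
```

drive_tool --rows '[{"tx": 0, "ty": 0, "tz": 0, "ax": 0, "ay": -0.12, "az": 0, "claw": 3}, {"tx": 0, "ty": 0, "tz": 0, "ax": 0, "ay": -0.12, "az": 0, "claw": 3}, {"tx": 0, "ty": 0, "tz": 0, "ax": 0, "ay": -0.1, "az": 0, "claw": 3}, {"tx": 0, "ty": 0, "tz": 0, "ax": 0, "ay": 0, "az": 0, "claw": 3}, {"tx": 0, "ty": 0, "tz": 0, "ax": 0, "ay": 0, "az": 0, "claw": 3}, {"tx": 0, "ty": 0, "tz": 0, "ax": 0, "ay": 0, "az": 0, "claw": 3}, {"tx": 0, "ty": 0, "tz": 0, "ax": 0, "ay": 0, "az": 0, "claw": 3}, {"tx": 0, "ty": 0, "tz": 0, "ax": 0, "ay": 0.12, "az": 0, "claw": 3}, {"tx": 0, "ty": 0, "tz": 0, "ax": 0, "ay": 0.12, "az": 0, "claw": 3}, {"tx": 0, "ty": 0, "tz": 0, "ax": 0, "ay": 0.1, "az": 0, "claw": 3}]'

```text
time_s: 7.93
tcp_pos: [0.4662, 0.2118, 0.1746]
ee_rot: [[-0.401, -0.916, 0.002], [-0.916, 0.401, -0.005], [0.004, -0.003, -1.0]]
wrist_force: [-0.6, 0.1, -4.9]
gripper_width: 0.572
gripper_force: 30.0
```

```bash
python3 -c "
from h import *
bal(12)
go(.4649,.2107,.0145,-.414)"
```

```text
t 8.48 F [ 0.16  0.24 -4.47] M [ 0.048 -0.201  0.007] sd [0.092 0.202 0.023] w 0.577 pos [0.465  0.2101 0.1739] 
 My [-0.264 -0.842 -0.237 -0.084 -0.052 -0.157 -0.081 -0.162 -0.147 -0.114
 -0.137 -0.13 ]
t 8.48 pos [0.465  0.2101 0.1739] w 0.577 gf 30.0 
 shift cm [-0.04  0.03 15.94] turn [-0.     0.001 -0.001]
 F [-0.08  0.86 -4.13] M tool [ 0.024 -0.13   0.016]
```

Left tin: balance after tipping is −0.108 one way and −0.122 Nm the other. A ball would give about 0.12 of difference, so it is quiet. Putting it back.

drive_tool --rows '[{"tx": 0, "ty": 0, "tz": 2, "ax": 0, "ay": 0, "az": 0, "claw": 3}, {"tx": 0, "ty": 0, "tz": 4, "ax": 0, "ay": 0, "az": 0, "claw": 3}, {"tx": 0, "ty": 0, "tz": 4, "ax": 0, "ay": 0, "az": 0, "claw": 3}, {"tx": 0, "ty": 0, "tz": 3, "ax": 0, "ay": 0, "az": 0, "claw": 3}, {"tx": 0, "ty": 0, "tz": 1.5, "ax": 0, "ay": 0, "az": 0, "claw": 3}, {"tx": 0, "ty": 0, "tz": 0.8, "ax": 0, "ay": 0, "az": 0, "claw": 3}, {"tx": 0, "ty": 0, "tz": 0.4, "ax": 0, "ay": 0, "az": 0, "claw": 3}, {"tx": 0, "ty": 0, "tz": 0.2, "ax": 0, "ay": 0, "az": 0, "claw": 3}, {"tx": 0, "ty": 0, "tz": 0, "ax": 0, "ay": 0, "az": 0, "claw": 3}, {"tx": 0, "ty": 0, "tz": 0, "ax": 0, "ay": 0, "az": 0, "claw": 3}]'

```text
time_s: 9.32
tcp_pos: [0.4659, 0.2113, 0.0158]
ee_rot: [[-0.402, -0.916, 0.002], [-0.916, 0.402, 0.002], [-0.003, -0.001, -1.0]]
wrist_force: [-0.9, 0.7, -4.2]
gripper_width: 0.576
gripper_force: 30.0
```

```bash
python3 -c "
from h import *
go(.4649,.2107,.0139,-.414)"
```

```text
t 9.32 pos [0.4659 0.2113 0.0158] w 0.576 gf 30.0 
 shift cm [0.1  0.07 0.19] turn [-0.001  0.003  0.   ]
 F [-0.9   0.7  -4.23] M tool [ 0.006 -0.163 -0.018]
```

Not yet in contact; 1–2 mm more, then open and rise.

drive_tool --rows '[{"tx": 0, "ty": 0, "tz": 0.15, "ax": 0, "ay": 0, "az": 0, "claw": 3}, {"tx": 0, "ty": 0, "tz": 0, "ax": 0, "ay": 0, "az": 0, "claw": 3}, {"tx": 0, "ty": 0, "tz": 0, "ax": 0, "ay": 0, "az": 0, "claw": 3}, {"tx": 0, "ty": 0, "tz": 0, "ax": 0, "ay": 0, "az": 0, "claw": 8.7}, {"tx": 0, "ty": 0, "tz": 0, "ax": 0, "ay": 0, "az": 0, "claw": 8.7}, {"tx": 0, "ty": 0, "tz": 0, "ax": 0, "ay": 0, "az": 0, "claw": 8.7}, {"tx": 0, "ty": 0, "tz": 0, "ax": 0, "ay": 0, "az": 0, "claw": 8.7}, {"tx": 0, "ty": 0, "tz": 0, "ax": 0, "ay": 0, "az": 0, "claw": 8.7}]'

```text
time_s: 9.98
tcp_pos: [0.4651, 0.2107, 0.0132]
ee_rot: [[-0.402, -0.916, 0.0], [-0.916, 0.402, 0.0], [-0.0, -0.0, -1.0]]
wrist_force: [-0.4, -1.1, -0.4]
gripper_width: 0.863
gripper_force: 0.0
```

drive_tool --rows '[{"tx": 0, "ty": 0, "tz": -1, "ax": 0, "ay": 0, "az": 0, "claw": 8.7}, {"tx": 0, "ty": 0, "tz": -4, "ax": 0, "ay": 0, "az": 0, "claw": 8.7}, {"tx": 0, "ty": 0, "tz": -4, "ax": 0, "ay": 0, "az": 0, "claw": 8.7}, {"tx": 0, "ty": 0, "tz": -4, "ax": 0, "ay": 0, "az": 0, "claw": 8.7}, {"tx": 0, "ty": 0, "tz": 0, "ax": 0, "ay": 0, "az": -0.1, "claw": 8.7}, {"tx": 0, "ty": 0, "tz": 0, "ax": 0, "ay": 0, "az": 0, "claw": 8.7}]'

```text
time_s: 10.48
tcp_pos: [0.4663, 0.2117, 0.1467]
ee_rot: [[-0.307, -0.952, 0.006], [-0.952, 0.307, 0.005], [-0.006, -0.004, -1.0]]
wrist_force: [-0.6, 0.3, -0.9]
gripper_width: 0.999
gripper_force: 0.0
```

```bash
python3 -c "
from h import *
go(.427,.012,.013,-.317)"
```

```text
t 10.48 pos [0.4663 0.2117 0.1467] w 0.999 gf 0.0 
 shift cm [20.3  -2.33 13.25] turn [-0.004  0.006  0.005]
 F [-0.62  0.31 -0.89] M tool [-0.031 -0.064 -0.009]
```

drive_tool --rows '[{"tx": 3.36, "ty": -0.37, "tz": 0, "ax": 0, "ay": 0, "az": 0, "claw": 8.7}, {"tx": 3.36, "ty": -0.37, "tz": 0, "ax": 0, "ay": 0, "az": 0, "claw": 8.7}, {"tx": 3.36, "ty": -0.37, "tz": 0, "ax": 0, "ay": 0, "az": 0, "claw": 8.7}, {"tx": 3.36, "ty": -0.37, "tz": 0, "ax": 0, "ay": 0, "az": 0, "claw": 8.7}, {"tx": 3.36, "ty": -0.37, "tz": 0, "ax": 0, "ay": 0, "az": 0, "claw": 8.7}, {"tx": 3.36, "ty": -0.37, "tz": 0, "ax": 0, "ay": 0, "az": 0, "claw": 8.7}, {"tx": 0, "ty": 0, "tz": 0, "ax": 0, "ay": 0, "az": 0, "claw": 8.7}, {"tx": 0, "ty": 0, "tz": 0, "ax": 0, "ay": 0, "az": 0, "claw": 8.7}]'

```text
time_s: 11.15
tcp_pos: [0.4225, 0.0103, 0.1424]
ee_rot: [[-0.314, -0.949, -0.002], [-0.949, 0.314, -0.001], [0.001, 0.002, -1.0]]
wrist_force: [0.1, -0.1, -0.3]
gripper_width: 1.001
gripper_force: 0.0
```

```bash
python3 -c "
from h import *
p,_=capture('top')
for o in tins(p): print(o)
go(.427,.012,.013,-.317)"
```

```text
(array([243., 200.]), array([466. , 209.1]), array([113.5,  42.7]), -0.411)
(array([393., 205.]), array([ 460. , -190.4]), array([ 42.3, 113.3]), 0.325)
t 11.2 pos [0.4233 0.0113 0.1426] w 1.0 gf 0.0 
 shift cm [-0.19 -0.34 12.96] turn [ 0.001 -0.001 -0.   ]
 F [-0.12 -0.02 -0.39] M tool [ 0.008 -0.123 -0.04 ]
```

drive_tool --rows '[{"tx": -0.2, "ty": -0.35, "tz": 3, "ax": 0, "ay": 0, "az": 0, "claw": 8.7}, {"tx": 0, "ty": 0, "tz": 4, "ax": 0, "ay": 0, "az": 0, "claw": 8.7}, {"tx": 0, "ty": 0, "tz": 3.5, "ax": 0, "ay": 0, "az": 0, "claw": 8.7}, {"tx": 0, "ty": 0, "tz": 2, "ax": 0, "ay": 0, "az": 0, "claw": 8.7}, {"tx": 0, "ty": 0, "tz": 0.4, "ax": 0, "ay": 0, "az": 0, "claw": 8.7}, {"tx": 0, "ty": 0, "tz": 0, "ax": 0, "ay": 0, "az": 0, "claw": 8.7}, {"tx": 0, "ty": 0, "tz": 0, "ax": 0, "ay": 0, "az": 0, "claw": 6.5}, {"tx": 0, "ty": 0, "tz": 0, "ax": 0, "ay": 0, "az": 0, "claw": 5.5}, {"tx": 0, "ty": 0, "tz": 0, "ax": 0, "ay": 0, "az": 0, "claw": 4.8}, {"tx": 0, "ty": 0, "tz": 0, "ax": 0, "ay": 0, "az": 0, "claw": 4}]'

```text
time_s: 12.03
tcp_pos: [0.4287, 0.0133, 0.0153]
ee_rot: [[-0.309, -0.951, 0.003], [-0.951, 0.309, 0.001], [-0.002, -0.002, -1.0]]
wrist_force: [0.6, -0.5, -0.8]
gripper_width: 0.785
gripper_force: 0.0
```

drive_tool --rows '[{"tx": 0, "ty": 0, "tz": 0, "ax": 0, "ay": 0, "az": 0, "claw": 3}, {"tx": 0, "ty": 0, "tz": 0, "ax": 0, "ay": 0, "az": 0, "claw": 3}, {"tx": 0, "ty": 0, "tz": 0, "ax": 0, "ay": 0, "az": 0, "claw": 3}, {"tx": 0, "ty": 0, "tz": 0, "ax": 0, "ay": 0, "az": 0, "claw": 3}]'

```text
time_s: 12.37
tcp_pos: [0.4271, 0.0127, 0.0143]
ee_rot: [[-0.309, -0.951, -0.001], [-0.951, 0.309, -0.0], [0.001, 0.001, -1.0]]
wrist_force: [-3.8, 1.6, 6.8]
gripper_width: 0.573
gripper_force: 30.0
```

```bash
python3 -c "
from h import *
go(.427,.012,.013,-.317)"
```

```text
t 12.37 pos [0.4271 0.0127 0.0143] w 0.573 gf 30.0 
 shift cm [ 0.07 -0.01  0.13] turn [ 0.001 -0.001  0.003]
 F [-3.85  1.58  6.83] M tool [-1.137 -0.271  0.023]
```

Gripped. Lift, settle, shake, then tip both ways.

drive_tool --rows '[{"tx": 0, "ty": 0, "tz": -1, "ax": 0, "ay": 0, "az": 0, "claw": 3}, {"tx": 0, "ty": 0, "tz": -3, "ax": 0, "ay": 0, "az": 0, "claw": 3}, {"tx": 0, "ty": 0, "tz": -4, "ax": 0, "ay": 0, "az": 0, "claw": 3}, {"tx": 0, "ty": 0, "tz": -4, "ax": 0, "ay": 0, "az": 0, "claw": 3}, {"tx": 0, "ty": 0, "tz": -3, "ax": 0, "ay": 0, "az": 0, "claw": 3}, {"tx": 0, "ty": 0, "tz": -1, "ax": 0, "ay": 0, "az": 0, "claw": 3}, {"tx": 0, "ty": 0, "tz": 0, "ax": 0, "ay": 0, "az": 0, "claw": 3}, {"tx": 0, "ty": 0, "tz": 0, "ax": 0, "ay": 0, "az": 0, "claw": 3}]'

```text
time_s: 13.03
tcp_pos: [0.4268, 0.0127, 0.1732]
ee_rot: [[-0.31, -0.951, -0.001], [-0.951, 0.31, 0.001], [-0.0, 0.001, -1.0]]
wrist_force: [-0.7, -0.5, -5.4]
gripper_width: 0.571
gripper_force: 30.0
```

drive_tool --rows '[{"tx": 4, "ty": 0, "tz": 0, "ax": 0, "ay": 0, "az": 0, "claw": 3}, {"tx": -4, "ty": 0, "tz": 0, "ax": 0, "ay": 0, "az": 0, "claw": 3}, {"tx": -4, "ty": 0, "tz": 0, "ax": 0, "ay": 0, "az": 0, "claw": 3}, {"tx": 4, "ty": 0, "tz": 0, "ax": 0, "ay": 0, "az": 0, "claw": 3}, {"tx": 4, "ty": 0, "tz": 0, "ax": 0, "ay": 0, "az": 0, "claw": 3}, {"tx": -4, "ty": 0, "tz": 0, "ax": 0, "ay": 0, "az": 0, "claw": 3}, {"tx": -4, "ty": 0, "tz": 0, "ax": 0, "ay": 0, "az": 0, "claw": 3}, {"tx": 4, "ty": 0, "tz": 0, "ax": 0, "ay": 0, "az": 0, "claw": 3}, {"tx": 4, "ty": 0, "tz": 0, "ax": 0, "ay": 0, "az": 0, "claw": 3}, {"tx": -4, "ty": 0, "tz": 0, "ax": 0, "ay": 0, "az": 0, "claw": 3}]'

```text
time_s: 13.87
tcp_pos: [0.4192, -0.0005, 0.1697]
ee_rot: [[-0.33, -0.944, -0.017], [-0.944, 0.33, -0.006], [0.012, 0.014, -1.0]]
wrist_force: [-0.8, -2.2, -5.6]
gripper_width: 0.573
gripper_force: 30.0
```

```bash
python3 -c "
from h import *
bal(12)"
```

```text
t 14.42 F [ 0.4   0.38 -4.18] M [ 0.076 -0.217 -0.004] sd [0.109 0.371 0.028] w 0.568 pos [0.4275 0.0131 0.1738] 
 My [ 0.071 -1.428 -0.204 -0.108 -0.06  -0.105 -0.134 -0.133 -0.075 -0.151
 -0.131 -0.146]
```

drive_tool --rows '[{"tx": 0, "ty": 0, "tz": 0, "ax": 0, "ay": 0.12, "az": 0, "claw": 3}, {"tx": 0, "ty": 0, "tz": 0, "ax": 0, "ay": 0.12, "az": 0, "claw": 3}, {"tx": 0, "ty": 0, "tz": 0, "ax": 0, "ay": 0.1, "az": 0, "claw": 3}, {"tx": 0, "ty": 0, "tz": 0, "ax": 0, "ay": 0, "az": 0, "claw": 3}, {"tx": 0, "ty": 0, "tz": 0, "ax": 0, "ay": 0, "az": 0, "claw": 3}, {"tx": 0, "ty": 0, "tz": 0, "ax": 0, "ay": 0, "az": 0, "claw": 3}, {"tx": 0, "ty": 0, "tz": 0, "ax": 0, "ay": 0, "az": 0, "claw": 3}, {"tx": 0, "ty": 0, "tz": 0, "ax": 0, "ay": -0.12, "az": 0, "claw": 3}, {"tx": 0, "ty": 0, "tz": 0, "ax": 0, "ay": -0.12, "az": 0, "claw": 3}, {"tx": 0, "ty": 0, "tz": 0, "ax": 0, "ay": -0.1, "az": 0, "claw": 3}]'

```text
time_s: 15.25
tcp_pos: [0.4275, 0.0125, 0.175]
ee_rot: [[-0.309, -0.951, 0.004], [-0.951, 0.309, 0.006], [-0.006, -0.002, -1.0]]
wrist_force: [0.0, -0.6, -4.7]
gripper_width: 0.574
gripper_force: 30.0
```

```bash
python3 -c "
from h import *
bal(14)"
```

```text
t 15.9 F [-0.01 -0.23 -4.22] M [ 0.071 -0.074 -0.014] sd [0.046 0.126 0.029] w 0.576 pos [0.4278 0.0132 0.1738] 
 My [ 0.068  0.329 -0.021 -0.1   -0.137 -0.106 -0.147 -0.109 -0.133 -0.127
 -0.171 -0.138 -0.104 -0.134]
```

drive_tool --rows '[{"tx": 0, "ty": 0, "tz": 0, "ax": 0, "ay": -0.12, "az": 0, "claw": 3}, {"tx": 0, "ty": 0, "tz": 0, "ax": 0, "ay": -0.12, "az": 0, "claw": 3}, {"tx": 0, "ty": 0, "tz": 0, "ax": 0, "ay": -0.1, "az": 0, "claw": 3}, {"tx": 0, "ty": 0, "tz": 0, "ax": 0, "ay": 0, "az": 0, "claw": 3}, {"tx": 0, "ty": 0, "tz": 0, "ax": 0, "ay": 0, "az": 0, "claw": 3}, {"tx": 0, "ty": 0, "tz": 0, "ax": 0, "ay": 0, "az": 0, "claw": 3}, {"tx": 0, "ty": 0, "tz": 0, "ax": 0, "ay": 0, "az": 0, "claw": 3}, {"tx": 0, "ty": 0, "tz": 0, "ax": 0, "ay": 0.12, "az": 0, "claw": 3}, {"tx": 0, "ty": 0, "tz": 0, "ax": 0, "ay": 0.12, "az": 0, "claw": 3}, {"tx": 0, "ty": 0, "tz": 0, "ax": 0, "ay": 0.1, "az": 0, "claw": 3}]'

```text
time_s: 16.73
tcp_pos: [0.4287, 0.0137, 0.175]
ee_rot: [[-0.307, -0.952, 0.002], [-0.952, 0.307, -0.006], [0.005, -0.004, -1.0]]
wrist_force: [-1.1, -1.1, -5.5]
gripper_width: 0.569
gripper_force: 30.0
```

```bash
python3 -c "
from h import *
bal(14)
go(.4271,.0127,.0143,-.317)"
```

```text
t 17.38 F [-0.24  0.14 -4.33] M [-0.004 -0.139 -0.012] sd [0.081 0.125 0.027] w 0.573 pos [0.4279 0.0124 0.1742] 
 My [-0.106 -0.56  -0.224 -0.113 -0.069 -0.086 -0.039 -0.08  -0.16  -0.058
 -0.126 -0.117 -0.142 -0.071]
t 17.38 pos [0.4279 0.0124 0.1742] w 0.573 gf 30.0 
 shift cm [ 0.    0.08 15.99] turn [-0.     0.     0.002]
 F [-0.05 -0.05 -3.67] M tool [ 0.057 -0.071 -0.025]
```

Middle: −0.13 and −0.10 Nm, so it is quiet too. Put it back, then check the right tin.

drive_tool --rows '[{"tx": 0, "ty": 0, "tz": 2, "ax": 0, "ay": 0, "az": 0, "claw": 3}, {"tx": 0, "ty": 0, "tz": 4, "ax": 0, "ay": 0, "az": 0, "claw": 3}, {"tx": 0, "ty": 0, "tz": 4, "ax": 0, "ay": 0, "az": 0, "claw": 3}, {"tx": 0, "ty": 0, "tz": 3, "ax": 0, "ay": 0, "az": 0, "claw": 3}, {"tx": 0, "ty": 0, "tz": 1.5, "ax": 0, "ay": 0, "az": 0, "claw": 3}, {"tx": 0, "ty": 0, "tz": 0.8, "ax": 0, "ay": 0, "az": 0, "claw": 3}, {"tx": 0, "ty": 0, "tz": 0.4, "ax": 0, "ay": 0, "az": 0, "claw": 3}, {"tx": 0, "ty": 0, "tz": 0.3, "ax": 0, "ay": 0, "az": 0, "claw": 3}, {"tx": 0, "ty": 0, "tz": 0, "ax": 0, "ay": 0, "az": 0, "claw": 3}, {"tx": 0, "ty": 0, "tz": 0, "ax": 0, "ay": 0, "az": 0, "claw": 3}]'

```text
time_s: 18.22
tcp_pos: [0.4289, 0.0132, 0.0151]
ee_rot: [[-0.309, -0.951, 0.003], [-0.951, 0.309, 0.001], [-0.002, -0.002, -1.0]]
wrist_force: [0.6, 0.1, -3.7]
gripper_width: 0.572
gripper_force: 30.0
```

drive_tool --rows '[{"tx": 0, "ty": 0, "tz": 0, "ax": 0, "ay": 0, "az": 0, "claw": 3}, {"tx": 0, "ty": 0, "tz": 0, "ax": 0, "ay": 0, "az": 0, "claw": 3}]'

```text
time_s: 18.38
tcp_pos: [0.4284, 0.0131, 0.0148]
ee_rot: [[-0.309, -0.951, 0.002], [-0.951, 0.309, 0.001], [-0.001, -0.002, -1.0]]
wrist_force: [0.2, -0.2, -4.0]
gripper_width: 0.572
gripper_force: 30.0
```

```bash
python3 -c "
from h import *
go(.4271,.0127,.0143,-.317)"
```

```text
t 18.38 pos [0.4284 0.0131 0.0148] w 0.572 gf 30.0 
 shift cm [0.08 0.11 0.05] turn [-0.002  0.001  0.003]
 F [ 0.23 -0.2  -3.97] M tool [-0.04  -0.135  0.025]
```

drive_tool --rows '[{"tx": 0, "ty": 0, "tz": 0.08, "ax": 0, "ay": 0, "az": 0, "claw": 3}, {"tx": 0, "ty": 0, "tz": 0, "ax": 0, "ay": 0, "az": 0, "claw": 3}, {"tx": 0, "ty": 0, "tz": 0, "ax": 0, "ay": 0, "az": 0, "claw": 8.7}, {"tx": 0, "ty": 0, "tz": 0, "ax": 0, "ay": 0, "az": 0, "claw": 8.7}, {"tx": 0, "ty": 0, "tz": 0, "ax": 0, "ay": 0, "az": 0, "claw": 8.7}, {"tx": 0, "ty": 0, "tz": 0, "ax": 0, "ay": 0, "az": 0, "claw": 8.7}, {"tx": 0, "ty": 0, "tz": 0, "ax": 0, "ay": 0, "az": 0, "claw": 8.7}, {"tx": 0, "ty": 0, "tz": -1, "ax": 0, "ay": 0, "az": 0, "claw": 8.7}, {"tx": 0, "ty": 0, "tz": -4, "ax": 0, "ay": 0, "az": 0, "claw": 8.7}, {"tx": 0, "ty": 0, "tz": -4, "ax": 0, "ay": 0, "az": 0, "claw": 8.7}]'

```text
time_s: 19.22
tcp_pos: [0.4263, 0.0122, 0.1029]
ee_rot: [[-0.309, -0.951, -0.006], [-0.951, 0.309, -0.002], [0.004, 0.005, -1.0]]
wrist_force: [1.2, 0.8, -0.2]
gripper_width: 0.989
gripper_force: 0.0
```

drive_tool --rows '[{"tx": 0, "ty": 0, "tz": -4, "ax": 0, "ay": 0, "az": 0, "claw": 8.7}, {"tx": 3, "ty": -1.6, "tz": 0, "ax": 0, "ay": 0, "az": 0, "claw": 8.7}, {"tx": 3, "ty": -1.6, "tz": 0, "ax": 0, "ay": 0, "az": 0, "claw": 8.7}, {"tx": 3, "ty": -1.6, "tz": 0, "ax": 0, "ay": 0, "az": 0, "claw": 8.7}, {"tx": 3, "ty": -1.6, "tz": 0, "ax": 0, "ay": 0, "az": 0, "claw": 8.7}, {"tx": 3, "ty": -1.6, "tz": 0, "ax": 0, "ay": 0, "az": 0, "claw": 8.7}, {"tx": 3, "ty": -1.6, "tz": 0, "ax": 0, "ay": 0, "az": 0, "claw": 8.7}, {"tx": 0, "ty": 0, "tz": 0, "ax": 0, "ay": 0, "az": -0.11, "claw": 8.7}, {"tx": 0, "ty": 0, "tz": 0, "ax": 0, "ay": 0, "az": -0.11, "claw": 8.7}, {"tx": 0, "ty": 0, "tz": 0, "ax": 0, "ay": 0, "az": -0.11, "claw": 8.7}]'

```text
time_s: 20.05
tcp_pos: [0.4632, -0.1889, 0.1427]
ee_rot: [[0.019, -1.0, -0.001], [-1.0, -0.019, 0.0], [-0.0, 0.001, -1.0]]
wrist_force: [0.2, -0.4, 0.3]
gripper_width: 1.003
gripper_force: 0.0
```

drive_tool --rows '[{"tx": 0, "ty": 0, "tz": 0, "ax": 0, "ay": 0, "az": -0.11, "claw": 8.7}, {"tx": 0, "ty": 0, "tz": 0, "ax": 0, "ay": 0, "az": -0.11, "claw": 8.7}, {"tx": 0, "ty": 0, "tz": 0, "ax": 0, "ay": 0, "az": -0.095, "claw": 8.7}, {"tx": 0, "ty": 0, "tz": 0, "ax": 0, "ay": 0, "az": 0, "claw": 8.7}, {"tx": 0, "ty": 0, "tz": 0, "ax": 0, "ay": 0, "az": 0, "claw": 8.7}]'

```text
time_s: 20.47
tcp_pos: [0.4634, -0.188, 0.143]
ee_rot: [[0.323, -0.947, -0.0], [-0.947, -0.323, 0.0], [-0.0, 0.0, -1.0]]
wrist_force: [-0.2, -0.1, 0.1]
gripper_width: 1.001
gripper_force: 0.0
```

```bash
python3 -c "
from h import *
p,_=capture('top')
for o in tins(p): print(o)
go(.462,-.188,.013,.324)"
```

```text
(array([243., 200.]), array([466., 209.]), array([113.2,  42.4]), -0.408)
(array([307., 212.]), array([437.3,  37.9]), array([52.1, 41.7]), -0.33)
t 20.52 pos [ 0.4634 -0.188   0.1431] w 0.999 gf 0.0 
 shift cm [-0.04  0.13 13.01] turn [0.    0.    0.005]
 F [ 0.01 -0.3  -0.82] M tool [ 0.053 -0.044  0.015]
```

drive_tool --rows '[{"tx": 0, "ty": 0.1, "tz": 3, "ax": 0, "ay": 0, "az": 0, "claw": 8.7}, {"tx": 0, "ty": 0, "tz": 4, "ax": 0, "ay": 0, "az": 0, "claw": 8.7}, {"tx": 0, "ty": 0, "tz": 3.5, "ax": 0, "ay": 0, "az": 0, "claw": 8.7}, {"tx": 0, "ty": 0, "tz": 2, "ax": 0, "ay": 0, "az": 0, "claw": 8.7}, {"tx": 0, "ty": 0, "tz": 0.4, "ax": 0, "ay": 0, "az": 0, "claw": 8.7}, {"tx": 0, "ty": 0, "tz": 0, "ax": 0, "ay": 0, "az": 0, "claw": 8.7}, {"tx": 0, "ty": 0, "tz": 0, "ax": 0, "ay": 0, "az": 0, "claw": 6.5}, {"tx": 0, "ty": 0, "tz": 0, "ax": 0, "ay": 0, "az": 0, "claw": 5.5}, {"tx": 0, "ty": 0, "tz": 0, "ax": 0, "ay": 0, "az": 0, "claw": 4.8}, {"tx": 0, "ty": 0, "tz": 0, "ax": 0, "ay": 0, "az": 0, "claw": 4}]'

```text
time_s: 21.35
tcp_pos: [0.4635, -0.1884, 0.0156]
ee_rot: [[0.325, -0.946, 0.003], [-0.946, -0.325, -0.0], [0.001, -0.003, -1.0]]
wrist_force: [-1.1, -0.6, -0.5]
gripper_width: 0.783
gripper_force: 0.0
```

drive_tool --rows '[{"tx": 0, "ty": 0, "tz": 0, "ax": 0, "ay": 0, "az": 0, "claw": 3}, {"tx": 0, "ty": 0, "tz": 0, "ax": 0, "ay": 0, "az": 0, "claw": 3}, {"tx": 0, "ty": 0, "tz": 0, "ax": 0, "ay": 0, "az": 0, "claw": 3}, {"tx": 0, "ty": 0, "tz": 0, "ax": 0, "ay": 0, "az": 0, "claw": 3}]'

```text
time_s: 21.68
tcp_pos: [0.4616, -0.1884, 0.0145]
ee_rot: [[0.325, -0.946, -0.002], [-0.946, -0.325, 0.0], [-0.001, 0.002, -1.0]]
wrist_force: [-2.9, -0.6, 5.2]
gripper_width: 0.571
gripper_force: 30.0
```

```bash
python3 -c "
from h import *
go(.462,-.188,.013,.324)"
```

```text
t 21.68 pos [ 0.4616 -0.1884  0.0145] w 0.571 gf 30.0 
 shift cm [-0.03 -0.06  0.15] turn [0.002 0.001 0.007]
 F [-2.95 -0.64  5.18] M tool [-0.949 -0.29  -0.003]
```

drive_tool --rows '[{"tx": 0, "ty": 0, "tz": -1, "ax": 0, "ay": 0, "az": 0, "claw": 3}, {"tx": 0, "ty": 0, "tz": -3, "ax": 0, "ay": 0, "az": 0, "claw": 3}, {"tx": 0, "ty": 0, "tz": -4, "ax": 0, "ay": 0, "az": 0, "claw": 3}, {"tx": 0, "ty": 0, "tz": -4, "ax": 0, "ay": 0, "az": 0, "claw": 3}, {"tx": 0, "ty": 0, "tz": -3, "ax": 0, "ay": 0, "az": 0, "claw": 3}, {"tx": 0, "ty": 0, "tz": -1, "ax": 0, "ay": 0, "az": 0, "claw": 3}, {"tx": 0, "ty": 0, "tz": 0, "ax": 0, "ay": 0, "az": 0, "claw": 3}, {"tx": 0, "ty": 0, "tz": 0, "ax": 0, "ay": 0, "az": 0, "claw": 3}]'

```text
time_s: 22.35
tcp_pos: [0.4617, -0.1878, 0.1728]
ee_rot: [[0.324, -0.946, -0.002], [-0.946, -0.324, 0.001], [-0.002, 0.001, -1.0]]
wrist_force: [0.2, 0.4, -3.1]
gripper_width: 0.567
gripper_force: 30.0
```

drive_tool --rows '[{"tx": 4, "ty": 0, "tz": 0, "ax": 0, "ay": 0, "az": 0, "claw": 3}, {"tx": -4, "ty": 0, "tz": 0, "ax": 0, "ay": 0, "az": 0, "claw": 3}, {"tx": -4, "ty": 0, "tz": 0, "ax": 0, "ay": 0, "az": 0, "claw": 3}, {"tx": 4, "ty": 0, "tz": 0, "ax": 0, "ay": 0, "az": 0, "claw": 3}, {"tx": 4, "ty": 0, "tz": 0, "ax": 0, "ay": 0, "az": 0, "claw": 3}, {"tx": -4, "ty": 0, "tz": 0, "ax": 0, "ay": 0, "az": 0, "claw": 3}, {"tx": -4, "ty": 0, "tz": 0, "ax": 0, "ay": 0, "az": 0, "claw": 3}, {"tx": 4, "ty": 0, "tz": 0, "ax": 0, "ay": 0, "az": 0, "claw": 3}, {"tx": 4, "ty": 0, "tz": 0, "ax": 0, "ay": 0, "az": 0, "claw": 3}, {"tx": -4, "ty": 0, "tz": 0, "ax": 0, "ay": 0, "az": 0, "claw": 3}]'

```text
time_s: 23.18
tcp_pos: [0.4645, -0.1996, 0.1676]
ee_rot: [[0.309, -0.951, -0.009], [-0.951, -0.309, -0.004], [0.001, 0.009, -1.0]]
wrist_force: [1.6, 1.5, -2.5]
gripper_width: 0.566
gripper_force: 30.0
```

```bash
python3 -c "
from h import *
bal(12)"
```

```text
t 23.73 F [-0.39  0.71 -2.91] M [-0.002 -0.183 -0.011] sd [0.238 0.408 0.023] w 0.571 pos [ 0.4628 -0.188   0.1744] 
 My [-0.163 -1.529 -0.112 -0.005 -0.036 -0.035 -0.04  -0.056 -0.062 -0.103
 -0.035 -0.015]
```

drive_tool --rows '[{"tx": 0, "ty": 0, "tz": 0, "ax": 0, "ay": 0.12, "az": 0, "claw": 3}, {"tx": 0, "ty": 0, "tz": 0, "ax": 0, "ay": 0.12, "az": 0, "claw": 3}, {"tx": 0, "ty": 0, "tz": 0, "ax": 0, "ay": 0.1, "az": 0, "claw": 3}, {"tx": 0, "ty": 0, "tz": 0, "ax": 0, "ay": 0, "az": 0, "claw": 3}, {"tx": 0, "ty": 0, "tz": 0, "ax": 0, "ay": 0, "az": 0, "claw": 3}, {"tx": 0, "ty": 0, "tz": 0, "ax": 0, "ay": 0, "az": 0, "claw": 3}, {"tx": 0, "ty": 0, "tz": 0, "ax": 0, "ay": 0, "az": 0, "claw": 3}, {"tx": 0, "ty": 0, "tz": 0, "ax": 0, "ay": -0.12, "az": 0, "claw": 3}, {"tx": 0, "ty": 0, "tz": 0, "ax": 0, "ay": -0.12, "az": 0, "claw": 3}, {"tx": 0, "ty": 0, "tz": 0, "ax": 0, "ay": -0.1, "az": 0, "claw": 3}]'

```text
time_s: 24.57
tcp_pos: [0.4641, -0.1896, 0.1758]
ee_rot: [[0.323, -0.946, 0.005], [-0.946, -0.323, -0.013], [0.014, -0.001, -1.0]]
wrist_force: [-0.6, -1.7, -2.2]
gripper_width: 0.57
gripper_force: 30.0
```

```bash
python3 -c "
from h import *
bal(14)"
```

```text
t 25.22 F [ 0.34 -0.45 -2.83] M [ 0.094 -0.013  0.002] sd [0.215 0.297 0.027] w 0.572 pos [ 0.4616 -0.1902  0.1744] 
 My [ 0.163  1.017 -0.024 -0.082 -0.126 -0.201 -0.134 -0.151 -0.148 -0.124
 -0.129 -0.078 -0.07  -0.094]
```

drive_tool --rows '[{"tx": 0, "ty": 0, "tz": 0, "ax": 0, "ay": -0.12, "az": 0, "claw": 3}, {"tx": 0, "ty": 0, "tz": 0, "ax": 0, "ay": -0.12, "az": 0, "claw": 3}, {"tx": 0, "ty": 0, "tz": 0, "ax": 0, "ay": -0.1, "az": 0, "claw": 3}, {"tx": 0, "ty": 0, "tz": 0, "ax": 0, "ay": 0, "az": 0, "claw": 3}, {"tx": 0, "ty": 0, "tz": 0, "ax": 0, "ay": 0, "az": 0, "claw": 3}, {"tx": 0, "ty": 0, "tz": 0, "ax": 0, "ay": 0, "az": 0, "claw": 3}, {"tx": 0, "ty": 0, "tz": 0, "ax": 0, "ay": 0, "az": 0, "claw": 3}, {"tx": 0, "ty": 0, "tz": 0, "ax": 0, "ay": 0.12, "az": 0, "claw": 3}, {"tx": 0, "ty": 0, "tz": 0, "ax": 0, "ay": 0.12, "az": 0, "claw": 3}, {"tx": 0, "ty": 0, "tz": 0, "ax": 0, "ay": 0.1, "az": 0, "claw": 3}]'

```text
time_s: 26.05
tcp_pos: [0.462, -0.1898, 0.1755]
ee_rot: [[0.323, -0.946, 0.007], [-0.946, -0.323, -0.025], [0.026, 0.002, -1.0]]
wrist_force: [-0.2, -1.4, -3.0]
gripper_width: 0.573
gripper_force: 30.0
```

```bash
python3 -c "
from h import *
bal(14)
p,_=capture('top')
for o in tins(p): print(o)
go(.6595,.141,.173,.324)"
```

```text
t 26.7 F [-0.24  0.04 -2.63] M [ 0.017 -0.174  0.008] sd [0.155 0.278 0.029] w 0.57 pos [ 0.4619 -0.191   0.1741] 
 My [-0.074 -1.158 -0.268 -0.11  -0.039 -0.084 -0.089 -0.052 -0.062 -0.062
 -0.125 -0.063 -0.11  -0.137]
(array([243., 200.]), array([466.1, 209. ]), array([113.2,  42.4]), -0.411)
t 26.75 pos [ 0.4618 -0.1909  0.1741] w 0.574 gf 30.0 
 shift cm [-25.11 -29.35  -0.52] turn [ 0.005 -0.019  0.002]
 F [-0.45  0.53 -2.52] M tool [ 0.071 -0.034 -0.015]
```

The right tin weighs 0.28 kg, below the 0.40 kg minimum for a tin with the ball, so it is quiet. The ball is therefore in the left or middle tin, both about 0.44 kg. My tilt dwell was too short to tell those two apart. I'll put the right tin back squarely, then retest with a longer tilt.

drive_tool --rows '[{"tx": -0.25, "ty": 0, "tz": 1, "ax": 0.005, "ay": -0.019, "az": 0, "claw": 3}, {"tx": 0, "ty": 0, "tz": 4, "ax": 0, "ay": 0, "az": 0, "claw": 3}, {"tx": 0, "ty": 0, "tz": 4, "ax": 0, "ay": 0, "az": 0, "claw": 3}, {"tx": 0, "ty": 0, "tz": 3, "ax": 0, "ay": 0, "az": 0, "claw": 3}, {"tx": 0, "ty": 0, "tz": 1.5, "ax": 0, "ay": 0, "az": 0, "claw": 3}, {"tx": 0, "ty": 0, "tz": 0.8, "ax": 0, "ay": 0, "az": 0, "claw": 3}, {"tx": 0, "ty": 0, "tz": 0.4, "ax": 0, "ay": 0, "az": 0, "claw": 3}, {"tx": 0, "ty": 0, "tz": 0.3, "ax": 0, "ay": 0, "az": 0, "claw": 3}, {"tx": 0, "ty": 0, "tz": 0, "ax": 0, "ay": 0, "az": 0, "claw": 3}, {"tx": 0, "ty": 0, "tz": 0, "ax": 0, "ay": 0, "az": 0, "claw": 3}]'

```text
time_s: 27.58
tcp_pos: [0.4619, -0.1885, 0.0253]
ee_rot: [[0.321, -0.947, 0.002], [-0.947, -0.321, -0.001], [0.001, -0.002, -1.0]]
wrist_force: [-0.3, -0.1, -2.4]
gripper_width: 0.572
gripper_force: 30.0
```

```bash
python3 -c "
from h import *
go(.4616,-.1884,.0145,.324)"
```

```text
t 27.58 pos [ 0.4619 -0.1885  0.0253] w 0.572 gf 30.0 
 shift cm [-0.02  0.02  1.08] turn [-0.002 -0.001  0.003]
 F [-0.26 -0.14 -2.35] M tool [ 0.067 -0.055  0.046]
```

drive_tool --rows '[{"tx": 0, "ty": 0, "tz": 0.8, "ax": 0, "ay": 0, "az": 0, "claw": 3}, {"tx": 0, "ty": 0, "tz": 0.3, "ax": 0, "ay": 0, "az": 0, "claw": 3}, {"tx": 0, "ty": 0, "tz": 0, "ax": 0, "ay": 0, "az": 0, "claw": 3}, {"tx": 0, "ty": 0, "tz": 0, "ax": 0, "ay": 0, "az": 0, "claw": 3}, {"tx": 0, "ty": 0, "tz": 0, "ax": 0, "ay": 0, "az": 0, "claw": 8.7}, {"tx": 0, "ty": 0, "tz": 0, "ax": 0, "ay": 0, "az": 0, "claw": 8.7}, {"tx": 0, "ty": 0, "tz": 0, "ax": 0, "ay": 0, "az": 0, "claw": 8.7}, {"tx": 0, "ty": 0, "tz": 0, "ax": 0, "ay": 0, "az": 0, "claw": 8.7}, {"tx": 0, "ty": 0, "tz": 0, "ax": 0, "ay": 0, "az": 0, "claw": 8.7}, {"tx": 0, "ty": 0, "tz": -1, "ax": 0, "ay": 0, "az": 0, "claw": 8.7}]'

```text
time_s: 28.42
tcp_pos: [0.4595, -0.1883, 0.0218]
ee_rot: [[0.32, -0.947, -0.004], [-0.947, -0.32, 0.0], [-0.001, 0.004, -1.0]]
wrist_force: [0.2, -0.6, -0.3]
gripper_width: 0.938
gripper_force: 0.0
```

drive_tool --rows '[{"tx": 0, "ty": 0, "tz": -4, "ax": 0, "ay": 0, "az": 0, "claw": 8.7}, {"tx": 0, "ty": 0, "tz": -4, "ax": 0, "ay": 0, "az": 0, "claw": 8.7}, {"tx": 0, "ty": 0, "tz": -4, "ax": 0, "ay": 0, "az": 0, "claw": 8.7}, {"tx": -3.35, "ty": -0.54, "tz": 0, "ax": 0, "ay": 0, "az": 0, "claw": 8.7}, {"tx": -3.35, "ty": -0.54, "tz": 0, "ax": 0, "ay": 0, "az": 0, "claw": 8.7}, {"tx": -3.35, "ty": -0.54, "tz": 0, "ax": 0, "ay": 0, "az": 0, "claw": 8.7}, {"tx": -3.35, "ty": -0.54, "tz": 0, "ax": 0, "ay": 0, "az": 0, "claw": 8.7}, {"tx": -3.35, "ty": -0.54, "tz": 0, "ax": 0, "ay": 0, "az": 0, "claw": 8.7}, {"tx": -3.35, "ty": -0.54, "tz": 0, "ax": 0, "ay": 0, "az": 0, "claw": 8.7}, {"tx": 0, "ty": 0, "tz": 0, "ax": 0, "ay": 0, "az": 0.11, "claw": 8.7}]'

```text
time_s: 29.25
tcp_pos: [0.4268, 0.0163, 0.1435]
ee_rot: [[0.219, -0.976, 0.002], [-0.976, -0.219, 0.001], [-0.0, -0.002, -1.0]]
wrist_force: [-0.2, -0.1, 0.5]
gripper_width: 0.998
gripper_force: 0.0
```

drive_tool --rows '[{"tx": 0, "ty": 0, "tz": 0, "ax": 0, "ay": 0, "az": 0.11, "claw": 8.7}, {"tx": 0, "ty": 0, "tz": 0, "ax": 0, "ay": 0, "az": 0.11, "claw": 8.7}, {"tx": 0, "ty": 0, "tz": 0, "ax": 0, "ay": 0, "az": 0.11, "claw": 8.7}, {"tx": 0, "ty": 0, "tz": 0, "ax": 0, "ay": 0, "az": 0.11, "claw": 8.7}, {"tx": 0, "ty": 0, "tz": 0, "ax": 0, "ay": 0, "az": 0.09, "claw": 8.7}, {"tx": 0, "ty": 0, "tz": 0, "ax": 0, "ay": 0, "az": 0, "claw": 8.7}, {"tx": 0, "ty": 0, "tz": 0, "ax": 0, "ay": 0, "az": 0, "claw": 8.7}]'

```text
time_s: 29.83
tcp_pos: [0.427, 0.0123, 0.1431]
ee_rot: [[-0.306, -0.952, 0.0], [-0.952, 0.306, -0.0], [0.0, -0.0, -1.0]]
wrist_force: [0.6, 1.0, 0.7]
gripper_width: 1.003
gripper_force: 0.0
```

```bash
python3 -c "
from h import *
p,_=capture('top')
for o in tins(p): print(o)
go(.4271,.0127,.013,-.317)"
```

```text
(array([243., 200.]), array([466.3, 209.5]), array([112.4,  42.5]), -0.411)
(array([393., 204.]), array([ 462.9, -189. ]), array([ 42.2, 114. ]), 0.326)
t 29.88 pos [0.4271 0.0123 0.1431] w 1.002 gf 0.0 
 shift cm [-4.000e-02  1.000e-02  1.301e+01] turn [-0.    -0.     0.006]
 F [ 0.23  0.3  -0.06] M tool [ 0.009 -0.056 -0.012]
```

drive_tool --rows '[{"tx": 0, "ty": 0, "tz": 3, "ax": 0, "ay": 0, "az": 0, "claw": 8.7}, {"tx": 0, "ty": 0, "tz": 4, "ax": 0, "ay": 0, "az": 0, "claw": 8.7}, {"tx": 0, "ty": 0, "tz": 3.5, "ax": 0, "ay": 0, "az": 0, "claw": 8.7}, {"tx": 0, "ty": 0, "tz": 2, "ax": 0, "ay": 0, "az": 0, "claw": 8.7}, {"tx": 0, "ty": 0, "tz": 0.4, "ax": 0, "ay": 0, "az": 0, "claw": 8.7}, {"tx": 0, "ty": 0, "tz": 0, "ax": 0, "ay": 0, "az": 0, "claw": 6.5}, {"tx": 0, "ty": 0, "tz": 0, "ax": 0, "ay": 0, "az": 0, "claw": 5.5}, {"tx": 0, "ty": 0, "tz": 0, "ax": 0, "ay": 0, "az": 0, "claw": 4.8}, {"tx": 0, "ty": 0, "tz": 0, "ax": 0, "ay": 0, "az": 0, "claw": 3}, {"tx": 0, "ty": 0, "tz": 0, "ax": 0, "ay": 0, "az": 0, "claw": 3}]'

```text
time_s: 30.72
tcp_pos: [0.428, 0.0127, 0.0154]
ee_rot: [[-0.308, -0.951, 0.003], [-0.951, 0.308, 0.001], [-0.002, -0.003, -1.0]]
wrist_force: [-0.2, -0.1, -1.2]
gripper_width: 0.707
gripper_force: 0.0
```

drive_tool --rows '[{"tx": 0, "ty": 0, "tz": 0, "ax": 0, "ay": 0, "az": 0, "claw": 3}, {"tx": 0, "ty": 0, "tz": 0, "ax": 0, "ay": 0, "az": 0, "claw": 3}, {"tx": 0, "ty": 0, "tz": -1, "ax": 0, "ay": 0, "az": 0, "claw": 3}, {"tx": 0, "ty": 0, "tz": -3, "ax": 0, "ay": 0, "az": 0, "claw": 3}, {"tx": 0, "ty": 0, "tz": -4, "ax": 0, "ay": 0, "az": 0, "claw": 3}, {"tx": 0, "ty": 0, "tz": -4, "ax": 0, "ay": 0, "az": 0, "claw": 3}, {"tx": 0, "ty": 0, "tz": -3, "ax": 0, "ay": 0, "az": 0, "claw": 3}, {"tx": 0, "ty": 0, "tz": -1, "ax": 0, "ay": 0, "az": 0, "claw": 3}, {"tx": 0, "ty": 0, "tz": 0, "ax": 0, "ay": 0.11, "az": 0, "claw": 3}, {"tx": 0, "ty": 0, "tz": 0, "ax": 0, "ay": 0.11, "az": 0, "claw": 3}]'

```text
time_s: 31.55
tcp_pos: [0.4268, 0.0115, 0.1757]
ee_rot: [[-0.305, -0.95, -0.065], [-0.927, 0.311, -0.21], [0.22, -0.003, -0.976]]
wrist_force: [-0.1, -0.5, -5.5]
gripper_width: 0.573
gripper_force: 30.0
```

drive_tool --rows '[{"tx": 0, "ty": 0, "tz": 0, "ax": 0, "ay": 0.11, "az": 0, "claw": 3}, {"tx": 0, "ty": 0, "tz": 0, "ax": 0, "ay": 0.11, "az": 0, "claw": 3}, {"tx": 0, "ty": 0, "tz": 0, "ax": 0, "ay": 0, "az": 0, "claw": 3}, {"tx": 0, "ty": 0, "tz": 0, "ax": 0, "ay": 0, "az": 0, "claw": 3}, {"tx": 0, "ty": 0, "tz": 0, "ax": 0, "ay": 0, "az": 0, "claw": 3}, {"tx": 0, "ty": 0, "tz": 0, "ax": 0, "ay": 0, "az": 0, "claw": 3}, {"tx": 0, "ty": 0, "tz": 0, "ax": 0, "ay": 0, "az": 0, "claw": 3}, {"tx": 0, "ty": 0, "tz": 0, "ax": 0, "ay": 0, "az": 0, "claw": 3}, {"tx": 0, "ty": 0, "tz": 0, "ax": 0, "ay": 0, "az": 0, "claw": 3}, {"tx": 0, "ty": 0, "tz": 0, "ax": 0, "ay": 0, "az": 0, "claw": 3}]'

```text
time_s: 32.38
tcp_pos: [0.4271, 0.0121, 0.1744]
ee_rot: [[-0.28, -0.951, -0.131], [-0.861, 0.309, -0.405], [0.425, -0.001, -0.905]]
wrist_force: [0.0, -0.2, -4.3]
gripper_width: 0.569
gripper_force: 30.0
```

drive_tool --rows '[{"tx": 0, "ty": 0, "tz": 0, "ax": 0, "ay": -0.11, "az": 0, "claw": 3}, {"tx": 0, "ty": 0, "tz": 0, "ax": 0, "ay": -0.11, "az": 0, "claw": 3}, {"tx": 0, "ty": 0, "tz": 0, "ax": 0, "ay": -0.11, "az": 0, "claw": 3}, {"tx": 0, "ty": 0, "tz": 0, "ax": 0, "ay": -0.11, "az": 0, "claw": 3}, {"tx": 0, "ty": 0, "tz": 0, "ax": 0, "ay": 0, "az": 0, "claw": 3}, {"tx": 0, "ty": 0, "tz": 0, "ax": 0, "ay": 0, "az": 0, "claw": 3}, {"tx": 0, "ty": 0, "tz": 0, "ax": 0, "ay": 0, "az": 0, "claw": 3}]'

```text
time_s: 32.97
tcp_pos: [0.427, 0.012, 0.1742]
ee_rot: [[-0.308, -0.951, -0.001], [-0.951, 0.308, -0.003], [0.003, 0.0, -1.0]]
wrist_force: [-0.4, 1.0, -4.9]
gripper_width: 0.574
gripper_force: 30.0
```

```bash
python3 -c "
from h import *
bal(16)"
```

```text
t 33.72 F [ 0.06 -0.01 -4.32] M [ 0.049 -0.116 -0.012] sd [0.026 0.028 0.032] w 0.573 pos [0.4271 0.0124 0.1742] 
 My [-0.176 -0.154 -0.17  -0.11  -0.125 -0.096 -0.109 -0.117 -0.088 -0.107
 -0.109 -0.112 -0.077 -0.127 -0.084 -0.101]
```

drive_tool --rows '[{"tx": 0, "ty": 0, "tz": 0, "ax": 0, "ay": -0.11, "az": 0, "claw": 3}, {"tx": 0, "ty": 0, "tz": 0, "ax": 0, "ay": -0.11, "az": 0, "claw": 3}, {"tx": 0, "ty": 0, "tz": 0, "ax": 0, "ay": -0.11, "az": 0, "claw": 3}, {"tx": 0, "ty": 0, "tz": 0, "ax": 0, "ay": -0.11, "az": 0, "claw": 3}, {"tx": 0, "ty": 0, "tz": 0, "ax": 0, "ay": 0, "az": 0, "claw": 3}, {"tx": 0, "ty": 0, "tz": 0, "ax": 0, "ay": 0, "az": 0, "claw": 3}, {"tx": 0, "ty": 0, "tz": 0, "ax": 0, "ay": 0, "az": 0, "claw": 3}, {"tx": 0, "ty": 0, "tz": 0, "ax": 0, "ay": 0, "az": 0, "claw": 3}, {"tx": 0, "ty": 0, "tz": 0, "ax": 0, "ay": 0, "az": 0, "claw": 3}, {"tx": 0, "ty": 0, "tz": 0, "ax": 0, "ay": 0, "az": 0, "claw": 3}]'

```text
time_s: 34.55
tcp_pos: [0.4269, 0.0134, 0.1742]
ee_rot: [[-0.276, -0.952, 0.13], [-0.862, 0.305, 0.404], [-0.425, -0.0, -0.905]]
wrist_force: [-0.1, 0.6, -3.9]
gripper_width: 0.573
gripper_force: 30.0
```

drive_tool --rows '[{"tx": 0, "ty": 0, "tz": 0, "ax": 0, "ay": 0, "az": 0, "claw": 3}, {"tx": 0, "ty": 0, "tz": 0, "ax": 0, "ay": 0, "az": 0, "claw": 3}, {"tx": 0, "ty": 0, "tz": 0, "ax": 0, "ay": 0.11, "az": 0, "claw": 3}, {"tx": 0, "ty": 0, "tz": 0, "ax": 0, "ay": 0.11, "az": 0, "claw": 3}, {"tx": 0, "ty": 0, "tz": 0, "ax": 0, "ay": 0.11, "az": 0, "claw": 3}, {"tx": 0, "ty": 0, "tz": 0, "ax": 0, "ay": 0.11, "az": 0, "claw": 3}, {"tx": 0, "ty": 0, "tz": 0, "ax": 0, "ay": 0, "az": 0, "claw": 3}, {"tx": 0, "ty": 0, "tz": 0, "ax": 0, "ay": 0, "az": 0, "claw": 3}, {"tx": 0, "ty": 0, "tz": 0, "ax": 0, "ay": 0, "az": 0, "claw": 3}]'

```text
time_s: 35.3
tcp_pos: [0.4267, 0.0128, 0.1739]
ee_rot: [[-0.308, -0.951, -0.0], [-0.951, 0.308, 0.002], [-0.001, 0.001, -1.0]]
wrist_force: [-0.8, -0.6, -4.3]
gripper_width: 0.569
gripper_force: 30.0
```

```bash
python3 -c "
from h import *
bal(16)
go(.4271,.0127,.0143,-.317)"
```

```text
t 36.05 F [-0.09 -0.3  -4.38] M [ 0.046 -0.094 -0.012] sd [0.031 0.023 0.025] w 0.57 pos [0.4271 0.0124 0.1742] 
 My [-0.063 -0.104 -0.081 -0.1   -0.115 -0.089 -0.092 -0.061 -0.11  -0.096
 -0.091 -0.118 -0.116 -0.037 -0.13  -0.106]
t 36.05 pos [0.4271 0.0124 0.1742] w 0.57 gf 30.0 
 shift cm [-3.000e-02  1.000e-02  1.599e+01] turn [-0.    -0.     0.004]
 F [-0.48 -1.03 -5.25] M tool [ 0.017 -0.106  0.004]
```

Middle settled at −0.104 and −0.096 Nm after long tilts: definitely quiet. By elimination it is the left tin. Put the middle back and verify the left.

drive_tool --rows '[{"tx": 0, "ty": 0, "tz": 2, "ax": 0, "ay": 0, "az": 0, "claw": 3}, {"tx": 0, "ty": 0, "tz": 4, "ax": 0, "ay": 0, "az": 0, "claw": 3}, {"tx": 0, "ty": 0, "tz": 4, "ax": 0, "ay": 0, "az": 0, "claw": 3}, {"tx": 0, "ty": 0, "tz": 3, "ax": 0, "ay": 0, "az": 0, "claw": 3}, {"tx": 0, "ty": 0, "tz": 1.5, "ax": 0, "ay": 0, "az": 0, "claw": 3}, {"tx": 0, "ty": 0, "tz": 0.8, "ax": 0, "ay": 0, "az": 0, "claw": 3}, {"tx": 0, "ty": 0, "tz": 0.4, "ax": 0, "ay": 0, "az": 0, "claw": 3}, {"tx": 0, "ty": 0, "tz": 0.3, "ax": 0, "ay": 0, "az": 0, "claw": 3}, {"tx": 0, "ty": 0, "tz": 0.05, "ax": 0, "ay": 0, "az": 0, "claw": 3}, {"tx": 0, "ty": 0, "tz": 0, "ax": 0, "ay": 0, "az": 0, "claw": 3}]'

```text
time_s: 36.88
tcp_pos: [0.4283, 0.0128, 0.0149]
ee_rot: [[-0.308, -0.951, 0.003], [-0.952, 0.308, 0.001], [-0.001, -0.003, -1.0]]
wrist_force: [-0.2, 0.4, -1.1]
gripper_width: 0.569
gripper_force: 30.0
```

drive_tool --rows '[{"tx": 0, "ty": 0, "tz": 0, "ax": 0, "ay": 0, "az": 0, "claw": 3}, {"tx": 0, "ty": 0, "tz": 0, "ax": 0, "ay": 0, "az": 0, "claw": 3}, {"tx": 0, "ty": 0, "tz": 0, "ax": 0, "ay": 0, "az": 0, "claw": 8.7}, {"tx": 0, "ty": 0, "tz": 0, "ax": 0, "ay": 0, "az": 0, "claw": 8.7}, {"tx": 0, "ty": 0, "tz": 0, "ax": 0, "ay": 0, "az": 0, "claw": 8.7}, {"tx": 0, "ty": 0, "tz": 0, "ax": 0, "ay": 0, "az": 0, "claw": 8.7}, {"tx": 0, "ty": 0, "tz": 0, "ax": 0, "ay": 0, "az": 0, "claw": 8.7}, {"tx": 0, "ty": 0, "tz": -1, "ax": 0, "ay": 0, "az": 0, "claw": 8.7}, {"tx": 0, "ty": 0, "tz": -4, "ax": 0, "ay": 0, "az": 0, "claw": 8.7}, {"tx": 0, "ty": 0, "tz": -4, "ax": 0, "ay": 0, "az": 0, "claw": 8.7}]'

```text
time_s: 37.72
tcp_pos: [0.4255, 0.0117, 0.1033]
ee_rot: [[-0.308, -0.951, -0.006], [-0.951, 0.308, -0.003], [0.004, 0.004, -1.0]]
wrist_force: [1.5, 1.0, 0.3]
gripper_width: 0.989
gripper_force: 0.0
```

drive_tool --rows '[{"tx": 0, "ty": 0, "tz": -4, "ax": 0, "ay": 0, "az": 0, "claw": 8.7}, {"tx": -3.36, "ty": 0.42, "tz": 0, "ax": 0, "ay": 0, "az": 0, "claw": 8.7}, {"tx": -3.36, "ty": 0.42, "tz": 0, "ax": 0, "ay": 0, "az": 0, "claw": 8.7}, {"tx": -3.36, "ty": 0.42, "tz": 0, "ax": 0, "ay": 0, "az": 0, "claw": 8.7}, {"tx": -3.36, "ty": 0.42, "tz": 0, "ax": 0, "ay": 0, "az": 0, "claw": 8.7}, {"tx": -3.36, "ty": 0.42, "tz": 0, "ax": 0, "ay": 0, "az": 0, "claw": 8.7}, {"tx": -3.36, "ty": 0.42, "tz": 0, "ax": 0, "ay": 0, "az": 0, "claw": 8.7}, {"tx": 0, "ty": 0, "tz": 0, "ax": 0, "ay": 0, "az": 0.1, "claw": 8.7}, {"tx": 0, "ty": 0, "tz": 0, "ax": 0, "ay": 0, "az": 0, "claw": 8.7}, {"tx": 0, "ty": 0, "tz": 0, "ax": 0, "ay": 0, "az": 0, "claw": 8.7}]'

```text
time_s: 38.55
tcp_pos: [0.4647, 0.2117, 0.143]
ee_rot: [[-0.399, -0.917, -0.001], [-0.917, 0.399, -0.001], [0.002, 0.001, -1.0]]
wrist_force: [0.8, 0.3, -0.1]
gripper_width: 0.999
gripper_force: 0.0
```

```bash
python3 -c "
from h import *
p,_=capture('top')
for o in tins(p): print(o)
go(.465,.2107,.013,-.414)"
```

```text
(array([252., 204.]), array([455.6, 185.4]), array([63. , 43.7]), -0.438)
(array([318., 215.]), array([429. ,  10.2]), array([110.7,  41.9]), -0.306)
(array([393., 204.]), array([ 463. , -189.3]), array([ 42. , 113.3]), 0.324)
t 38.6 pos [0.4647 0.2112 0.1432] w 1.001 gf 0.0 
 shift cm [ 0.02 -0.05 13.02] turn [ 0.    -0.002  0.002]
 F [-0.39  0.2   0.09] M tool [-0.004 -0.102  0.032]
```

drive_tool --rows '[{"tx": 0, "ty": 0, "tz": 3, "ax": 0, "ay": 0, "az": 0, "claw": 8.7}, {"tx": 0, "ty": 0, "tz": 4, "ax": 0, "ay": 0, "az": 0, "claw": 8.7}, {"tx": 0, "ty": 0, "tz": 3.5, "ax": 0, "ay": 0, "az": 0, "claw": 8.7}, {"tx": 0, "ty": 0, "tz": 2, "ax": 0, "ay": 0, "az": 0, "claw": 8.7}, {"tx": 0, "ty": 0, "tz": 0.4, "ax": 0, "ay": 0, "az": 0, "claw": 8.7}, {"tx": 0, "ty": 0, "tz": 0, "ax": 0, "ay": 0, "az": 0, "claw": 6.5}, {"tx": 0, "ty": 0, "tz": 0, "ax": 0, "ay": 0, "az": 0, "claw": 5.5}, {"tx": 0, "ty": 0, "tz": 0, "ax": 0, "ay": 0, "az": 0, "claw": 4.8}, {"tx": 0, "ty": 0, "tz": 0, "ax": 0, "ay": 0, "az": 0, "claw": 3}, {"tx": 0, "ty": 0, "tz": 0, "ax": 0, "ay": 0, "az": 0, "claw": 3}]'

```text
time_s: 39.43
tcp_pos: [0.466, 0.2124, 0.016]
ee_rot: [[-0.401, -0.916, 0.002], [-0.916, 0.401, 0.002], [-0.002, -0.002, -1.0]]
wrist_force: [-0.3, 0.9, 0.1]
gripper_width: 0.708
gripper_force: 0.0
```

drive_tool --rows '[{"tx": 0, "ty": 0, "tz": 0, "ax": 0, "ay": 0, "az": 0, "claw": 3}, {"tx": 0, "ty": 0, "tz": 0, "ax": 0, "ay": 0, "az": 0, "claw": 3}, {"tx": 0, "ty": 0, "tz": -1, "ax": 0, "ay": 0, "az": 0, "claw": 3}, {"tx": 0, "ty": 0, "tz": -3, "ax": 0, "ay": 0, "az": 0, "claw": 3}, {"tx": 0, "ty": 0, "tz": -4, "ax": 0, "ay": 0, "az": 0, "claw": 3}, {"tx": 0, "ty": 0, "tz": -4, "ax": 0, "ay": 0, "az": 0, "claw": 3}, {"tx": 0, "ty": 0, "tz": -3, "ax": 0, "ay": 0, "az": 0, "claw": 3}, {"tx": 0, "ty": 0, "tz": -1, "ax": 0, "ay": 0, "az": 0, "claw": 3}, {"tx": 0, "ty": 0, "tz": 0, "ax": 0, "ay": 0.11, "az": 0, "claw": 3}, {"tx": 0, "ty": 0, "tz": 0, "ax": 0, "ay": 0.11, "az": 0, "claw": 3}]'

```text
time_s: 40.27
tcp_pos: [0.4645, 0.2107, 0.1762]
ee_rot: [[-0.394, -0.915, -0.088], [-0.892, 0.404, -0.202], [0.22, -0.001, -0.975]]
wrist_force: [-0.6, 0.1, -4.9]
gripper_width: 0.573
gripper_force: 30.0
```

drive_tool --rows '[{"tx": 0, "ty": 0, "tz": 0, "ax": 0, "ay": 0.11, "az": 0, "claw": 3}, {"tx": 0, "ty": 0, "tz": 0, "ax": 0, "ay": 0.11, "az": 0, "claw": 3}, {"tx": 0, "ty": 0, "tz": 0, "ax": 0, "ay": 0, "az": 0, "claw": 3}, {"tx": 0, "ty": 0, "tz": 0, "ax": 0, "ay": 0, "az": 0, "claw": 3}, {"tx": 0, "ty": 0, "tz": 0, "ax": 0, "ay": 0, "az": 0, "claw": 3}, {"tx": 0, "ty": 0, "tz": 0, "ax": 0, "ay": 0, "az": 0, "claw": 3}, {"tx": 0, "ty": 0, "tz": 0, "ax": 0, "ay": 0, "az": 0, "claw": 3}, {"tx": 0, "ty": 0, "tz": 0, "ax": 0, "ay": 0, "az": 0, "claw": 3}, {"tx": 0, "ty": 0, "tz": 0, "ax": 0, "ay": 0, "az": 0, "claw": 3}, {"tx": 0, "ty": 0, "tz": 0, "ax": 0, "ay": 0, "az": 0, "claw": 3}]'

```text
time_s: 41.1
tcp_pos: [0.4652, 0.2117, 0.175]
ee_rot: [[-0.364, -0.916, -0.17], [-0.829, 0.402, -0.39], [0.425, -0.001, -0.905]]
wrist_force: [0.1, -0.0, -3.9]
gripper_width: 0.572
gripper_force: 30.0
```

drive_tool --rows '[{"tx": 0, "ty": 0, "tz": 0, "ax": 0, "ay": -0.11, "az": 0, "claw": 3}, {"tx": 0, "ty": 0, "tz": 0, "ax": 0, "ay": -0.11, "az": 0, "claw": 3}, {"tx": 0, "ty": 0, "tz": 0, "ax": 0, "ay": -0.11, "az": 0, "claw": 3}, {"tx": 0, "ty": 0, "tz": 0, "ax": 0, "ay": -0.11, "az": 0, "claw": 3}, {"tx": 0, "ty": 0, "tz": 0, "ax": 0, "ay": 0, "az": 0, "claw": 3}, {"tx": 0, "ty": 0, "tz": 0, "ax": 0, "ay": 0, "az": 0, "claw": 3}, {"tx": 0, "ty": 0, "tz": 0, "ax": 0, "ay": 0, "az": 0, "claw": 3}, {"tx": 0, "ty": 0, "tz": 0, "ax": 0, "ay": 0, "az": 0, "claw": 3}]'

```text
time_s: 41.77
tcp_pos: [0.4655, 0.2123, 0.1744]
ee_rot: [[-0.401, -0.916, -0.001], [-0.916, 0.401, -0.002], [0.002, -0.0, -1.0]]
wrist_force: [0.1, 0.7, -5.2]
gripper_width: 0.571
gripper_force: 30.0
```

```bash
python3 -c "
from h import *
bal(16)"
```

```text
t 42.52 F [ 0.03  0.01 -4.24] M [ 0.041 -0.1    0.008] sd [0.035 0.022 0.028] w 0.573 pos [0.4653 0.2119 0.1746] 
 My [-0.104 -0.098 -0.1   -0.109 -0.07  -0.091 -0.074 -0.105 -0.105 -0.093
 -0.107 -0.149 -0.067 -0.081 -0.141 -0.114]
```

drive_tool --rows '[{"tx": 0, "ty": 0, "tz": 0, "ax": 0, "ay": -0.11, "az": 0, "claw": 3}, {"tx": 0, "ty": 0, "tz": 0, "ax": 0, "ay": -0.11, "az": 0, "claw": 3}, {"tx": 0, "ty": 0, "tz": 0, "ax": 0, "ay": -0.11, "az": 0, "claw": 3}, {"tx": 0, "ty": 0, "tz": 0, "ax": 0, "ay": -0.11, "az": 0, "claw": 3}, {"tx": 0, "ty": 0, "tz": 0, "ax": 0, "ay": 0, "az": 0, "claw": 3}, {"tx": 0, "ty": 0, "tz": 0, "ax": 0, "ay": 0, "az": 0, "claw": 3}, {"tx": 0, "ty": 0, "tz": 0, "ax": 0, "ay": 0, "az": 0, "claw": 3}, {"tx": 0, "ty": 0, "tz": 0, "ax": 0, "ay": 0, "az": 0, "claw": 3}, {"tx": 0, "ty": 0, "tz": 0, "ax": 0, "ay": 0, "az": 0, "claw": 3}, {"tx": 0, "ty": 0, "tz": 0, "ax": 0, "ay": 0, "az": 0, "claw": 3}]'

```text
time_s: 43.35
tcp_pos: [0.4653, 0.2126, 0.1744]
ee_rot: [[-0.362, -0.916, 0.17], [-0.83, 0.4, 0.389], [-0.425, -0.0, -0.905]]
wrist_force: [-0.6, 1.1, -4.6]
gripper_width: 0.569
gripper_force: 30.0
```

drive_tool --rows '[{"tx": 0, "ty": 0, "tz": 0, "ax": 0, "ay": 0, "az": 0, "claw": 3}, {"tx": 0, "ty": 0, "tz": 0, "ax": 0, "ay": 0, "az": 0, "claw": 3}, {"tx": 0, "ty": 0, "tz": 0, "ax": 0, "ay": 0.11, "az": 0, "claw": 3}, {"tx": 0, "ty": 0, "tz": 0, "ax": 0, "ay": 0.11, "az": 0, "claw": 3}, {"tx": 0, "ty": 0, "tz": 0, "ax": 0, "ay": 0.11, "az": 0, "claw": 3}, {"tx": 0, "ty": 0, "tz": 0, "ax": 0, "ay": 0.11, "az": 0, "claw": 3}, {"tx": 0, "ty": 0, "tz": 0, "ax": 0, "ay": 0, "az": 0, "claw": 3}, {"tx": 0, "ty": 0, "tz": 0, "ax": 0, "ay": 0, "az": 0, "claw": 3}, {"tx": 0, "ty": 0, "tz": 0, "ax": 0, "ay": 0, "az": 0, "claw": 3}]'

```text
time_s: 44.1
tcp_pos: [0.4649, 0.2121, 0.1741]
ee_rot: [[-0.402, -0.916, -0.0], [-0.916, 0.402, 0.001], [-0.0, 0.001, -1.0]]
wrist_force: [-0.5, 0.6, -3.8]
gripper_width: 0.574
gripper_force: 30.0
```

```bash
python3 -c "
from h import *
bal(16)
go(.6600,.141,.1743,-.414)"
```

```text
t 44.85 F [-0.06 -0.16 -3.8 ] M [ 0.043 -0.132  0.002] sd [0.032 0.025 0.031] w 0.574 pos [0.4653 0.2119 0.1746] 
 My [-0.12  -0.116 -0.141 -0.175 -0.134 -0.106 -0.13  -0.156 -0.102 -0.18
 -0.097 -0.104 -0.131 -0.169 -0.121 -0.124]
t 44.85 pos [0.4653 0.2119 0.1746] w 0.574 gf 30.0 
 shift cm [ -1.33 -20.68   0.04] turn [-0.    -0.     0.001]
 F [ 0.13 -0.6  -4.31] M tool [ 0.059 -0.124 -0.02 ]
```

Left also shows little shift (−0.100 vs −0.132 Nm), so neither of these tins carries a shifting ball. "Not by weight alone" may mean the 0.24–0.45 kg range covers the total weight, which would let the right tin hold the ball. Its short tilt test was disturbed, so I'll put the left back and repeat on the right with gentler, longer tilts.

drive_tool --rows '[{"tx": 0, "ty": 0, "tz": 3, "ax": 0, "ay": 0, "az": 0, "claw": 3}, {"tx": 0, "ty": 0, "tz": 4, "ax": 0, "ay": 0, "az": 0, "claw": 3}, {"tx": 0, "ty": 0, "tz": 4, "ax": 0, "ay": 0, "az": 0, "claw": 3}, {"tx": 0, "ty": 0, "tz": 3, "ax": 0, "ay": 0, "az": 0, "claw": 3}, {"tx": 0, "ty": 0, "tz": 1.2, "ax": 0, "ay": 0, "az": 0, "claw": 3}, {"tx": 0, "ty": 0, "tz": 0.5, "ax": 0, "ay": 0, "az": 0, "claw": 3}, {"tx": 0, "ty": 0, "tz": 0.3, "ax": 0, "ay": 0, "az": 0, "claw": 3}, {"tx": 0, "ty": 0, "tz": 0.05, "ax": 0, "ay": 0, "az": 0, "claw": 3}, {"tx": 0, "ty": 0, "tz": 0, "ax": 0, "ay": 0, "az": 0, "claw": 3}, {"tx": 0, "ty": 0, "tz": 0, "ax": 0, "ay": 0, "az": 0, "claw": 3}]'

```text
time_s: 45.68
tcp_pos: [0.4652, 0.2116, 0.0154]
ee_rot: [[-0.401, -0.916, -0.0], [-0.916, 0.401, -0.001], [0.001, -0.0, -1.0]]
wrist_force: [-3.5, -3.4, 4.8]
gripper_width: 0.573
gripper_force: 30.0
```

drive_tool --rows '[{"tx": 0, "ty": 0, "tz": 0, "ax": 0, "ay": 0, "az": 0, "claw": 3}, {"tx": 0, "ty": 0, "tz": 0, "ax": 0, "ay": 0, "az": 0, "claw": 8.7}, {"tx": 0, "ty": 0, "tz": 0, "ax": 0, "ay": 0, "az": 0, "claw": 8.7}, {"tx": 0, "ty": 0, "tz": 0, "ax": 0, "ay": 0, "az": 0, "claw": 8.7}, {"tx": 0, "ty": 0, "tz": 0, "ax": 0, "ay": 0, "az": 0, "claw": 8.7}, {"tx": 0, "ty": 0, "tz": 0, "ax": 0, "ay": 0, "az": 0, "claw": 8.7}, {"tx": 0, "ty": 0, "tz": -1, "ax": 0, "ay": 0, "az": 0, "claw": 8.7}, {"tx": 0, "ty": 0, "tz": -4, "ax": 0, "ay": 0, "az": 0, "claw": 8.7}, {"tx": 0, "ty": 0, "tz": -4, "ax": 0, "ay": 0, "az": 0, "claw": 8.7}, {"tx": 0, "ty": 0, "tz": -4, "ax": 0, "ay": 0, "az": 0, "claw": 8.7}]'

```text
time_s: 46.52
tcp_pos: [0.465, 0.2116, 0.1461]
ee_rot: [[-0.401, -0.916, -0.0], [-0.916, 0.401, -0.001], [0.001, -0.0, -1.0]]
wrist_force: [0.7, 1.6, 0.4]
gripper_width: 0.992
gripper_force: 0.0
```

drive_tool --rows '[{"tx": 3.67, "ty": -1.58, "tz": 0, "ax": 0, "ay": 0, "az": 0, "claw": 8.7}, {"tx": 3.67, "ty": -1.58, "tz": 0, "ax": 0, "ay": 0, "az": 0, "claw": 8.7}, {"tx": 3.67, "ty": -1.58, "tz": 0, "ax": 0, "ay": 0, "az": 0, "claw": 8.7}, {"tx": 3.67, "ty": -1.58, "tz": 0, "ax": 0, "ay": 0, "az": 0, "claw": 8.7}, {"tx": 3.67, "ty": -1.58, "tz": 0, "ax": 0, "ay": 0, "az": 0, "claw": 8.7}, {"tx": 3.67, "ty": -1.58, "tz": 0, "ax": 0, "ay": 0, "az": 0, "claw": 8.7}, {"tx": 3.67, "ty": -1.58, "tz": 0, "ax": 0, "ay": 0, "az": 0, "claw": 8.7}, {"tx": 3.67, "ty": -1.58, "tz": 0, "ax": 0, "ay": 0, "az": 0, "claw": 8.7}, {"tx": 3.67, "ty": -1.58, "tz": 0, "ax": 0, "ay": 0, "az": 0, "claw": 8.7}, {"tx": 3.67, "ty": -1.58, "tz": 0, "ax": 0, "ay": 0, "az": 0, "claw": 8.7}]'

```text
time_s: 47.35
tcp_pos: [0.4624, -0.1896, 0.1453]
ee_rot: [[-0.401, -0.916, 0.002], [-0.916, 0.401, -0.001], [-0.0, -0.002, -1.0]]
wrist_force: [1.9, -0.2, 0.1]
gripper_width: 0.997
gripper_force: 0.0
```

drive_tool --rows '[{"tx": 0, "ty": 0, "tz": 0, "ax": 0, "ay": 0, "az": -0.11, "claw": 8.7}, {"tx": 0, "ty": 0, "tz": 0, "ax": 0, "ay": 0, "az": -0.11, "claw": 8.7}, {"tx": 0, "ty": 0, "tz": 0, "ax": 0, "ay": 0, "az": -0.11, "claw": 8.7}, {"tx": 0, "ty": 0, "tz": 0, "ax": 0, "ay": 0, "az": -0.11, "claw": 8.7}, {"tx": 0, "ty": 0, "tz": 0, "ax": 0, "ay": 0, "az": -0.11, "claw": 8.7}, {"tx": 0, "ty": 0, "tz": 0, "ax": 0, "ay": 0, "az": -0.11, "claw": 8.7}, {"tx": 0, "ty": 0, "tz": 0, "ax": 0, "ay": 0, "az": -0.08, "claw": 8.7}, {"tx": 0, "ty": 0, "tz": 0, "ax": 0, "ay": 0, "az": 0, "claw": 8.7}, {"tx": 0, "ty": 0, "tz": 0, "ax": 0, "ay": 0, "az": 0, "claw": 8.7}]'

```text
time_s: 48.1
tcp_pos: [0.4627, -0.1876, 0.1448]
ee_rot: [[0.319, -0.948, 0.001], [-0.948, -0.319, -0.001], [0.001, -0.001, -1.0]]
wrist_force: [0.5, -0.7, 0.6]
gripper_width: 0.997
gripper_force: 0.0
```

```bash
python3 -c "
from h import *
p,_=capture('top')
for o in tins(p): print(o)
go(.463,-.188,.0145,.324)"
```

```text
(array([243., 200.]), array([465.2, 208.6]), array([113.4,  42.5]), -0.411)
(array([307., 212.]), array([437.5,  38.8]), array([51.2, 41.1]), -0.306)
t 48.15 pos [ 0.4626 -0.1876  0.1447] w 1.003 gf 0.0 
 shift cm [ 0.04 -0.02 13.02] turn [-0.001 -0.001  0.001]
 F [ 0.73 -0.8  -0.03] M tool [-0.009 -0.019 -0.038]
```

drive_tool --rows '[{"tx": 0, "ty": 0, "tz": 3, "ax": 0, "ay": 0, "az": 0, "claw": 8.7}, {"tx": 0, "ty": 0, "tz": 4, "ax": 0, "ay": 0, "az": 0, "claw": 8.7}, {"tx": 0, "ty": 0, "tz": 3.5, "ax": 0, "ay": 0, "az": 0, "claw": 8.7}, {"tx": 0, "ty": 0, "tz": 2, "ax": 0, "ay": 0, "az": 0, "claw": 8.7}, {"tx": 0, "ty": 0, "tz": 0.5, "ax": 0, "ay": 0, "az": 0, "claw": 8.7}, {"tx": 0, "ty": 0, "tz": 0, "ax": 0, "ay": 0, "az": 0, "claw": 6.5}, {"tx": 0, "ty": 0, "tz": 0, "ax": 0, "ay": 0, "az": 0, "claw": 5.5}, {"tx": 0, "ty": 0, "tz": 0, "ax": 0, "ay": 0, "az": 0, "claw": 4.8}, {"tx": 0, "ty": 0, "tz": 0, "ax": 0, "ay": 0, "az": 0, "claw": 3}, {"tx": 0, "ty": 0, "tz": 0, "ax": 0, "ay": 0, "az": 0, "claw": 3}]'

```text
time_s: 48.98
tcp_pos: [0.4636, -0.1878, 0.0157]
ee_rot: [[0.321, -0.947, 0.003], [-0.947, -0.321, -0.001], [0.002, -0.003, -1.0]]
wrist_force: [-0.1, -0.3, 0.4]
gripper_width: 0.705
gripper_force: 0.0
```

drive_tool --rows '[{"tx": 0, "ty": 0, "tz": 0, "ax": 0, "ay": 0, "az": 0, "claw": 3}, {"tx": 0, "ty": 0, "tz": 0, "ax": 0, "ay": 0, "az": 0, "claw": 3}, {"tx": 0, "ty": 0, "tz": -1, "ax": 0, "ay": 0, "az": 0, "claw": 3}, {"tx": 0, "ty": 0, "tz": -3, "ax": 0, "ay": 0, "az": 0, "claw": 3}, {"tx": 0, "ty": 0, "tz": -4, "ax": 0, "ay": 0, "az": 0, "claw": 3}, {"tx": 0, "ty": 0, "tz": -4, "ax": 0, "ay": 0, "az": 0, "claw": 3}, {"tx": 0, "ty": 0, "tz": -3, "ax": 0, "ay": 0, "az": 0, "claw": 3}, {"tx": 0, "ty": 0, "tz": -1, "ax": 0, "ay": 0, "az": 0, "claw": 3}, {"tx": 0, "ty": 0, "tz": 0, "ax": 0, "ay": 0.1, "az": 0, "claw": 3}, {"tx": 0, "ty": 0, "tz": 0, "ax": 0, "ay": 0.1, "az": 0, "claw": 3}]'

```text
time_s: 49.82
tcp_pos: [0.4638, -0.188, 0.175]
ee_rot: [[0.311, -0.948, 0.068], [-0.929, -0.318, -0.191], [0.202, -0.004, -0.979]]
wrist_force: [-0.6, -0.1, -2.5]
gripper_width: 0.574
gripper_force: 30.0
```

drive_tool --rows '[{"tx": 0, "ty": 0, "tz": 0, "ax": 0, "ay": 0.1, "az": 0, "claw": 3}, {"tx": 0, "ty": 0, "tz": 0, "ax": 0, "ay": 0.1, "az": 0, "claw": 3}, {"tx": 0, "ty": 0, "tz": 0, "ax": 0, "ay": 0, "az": 0, "claw": 3}, {"tx": 0, "ty": 0, "tz": 0, "ax": 0, "ay": 0, "az": 0, "claw": 3}, {"tx": 0, "ty": 0, "tz": 0, "ax": 0, "ay": 0, "az": 0, "claw": 3}, {"tx": 0, "ty": 0, "tz": 0, "ax": 0, "ay": 0, "az": 0, "claw": 3}, {"tx": 0, "ty": 0, "tz": 0, "ax": 0, "ay": 0, "az": 0, "claw": 3}, {"tx": 0, "ty": 0, "tz": 0, "ax": 0, "ay": 0, "az": 0, "claw": 3}, {"tx": 0, "ty": 0, "tz": 0, "ax": 0, "ay": 0, "az": 0, "claw": 3}]'

```text
time_s: 50.57
tcp_pos: [0.4629, -0.1884, 0.1746]
ee_rot: [[0.295, -0.948, 0.122], [-0.876, -0.319, -0.363], [0.383, 0.0, -0.924]]
wrist_force: [-0.6, -0.1, -2.4]
gripper_width: 0.575
gripper_force: 30.0
```

drive_tool --rows '[{"tx": 0, "ty": 0, "tz": 0, "ax": 0, "ay": -0.1, "az": 0, "claw": 3}, {"tx": 0, "ty": 0, "tz": 0, "ax": 0, "ay": -0.1, "az": 0, "claw": 3}, {"tx": 0, "ty": 0, "tz": 0, "ax": 0, "ay": -0.1, "az": 0, "claw": 3}, {"tx": 0, "ty": 0, "tz": 0, "ax": 0, "ay": -0.1, "az": 0, "claw": 3}, {"tx": 0, "ty": 0, "tz": 0, "ax": 0, "ay": 0, "az": 0, "claw": 3}, {"tx": 0, "ty": 0, "tz": 0, "ax": 0, "ay": 0, "az": 0, "claw": 3}, {"tx": 0, "ty": 0, "tz": 0, "ax": 0, "ay": 0, "az": 0, "claw": 3}, {"tx": 0, "ty": 0, "tz": 0, "ax": 0, "ay": 0, "az": 0, "claw": 3}]'

```text
time_s: 51.23
tcp_pos: [0.4611, -0.1882, 0.1739]
ee_rot: [[0.32, -0.947, -0.003], [-0.947, -0.32, -0.003], [0.001, 0.004, -1.0]]
wrist_force: [0.7, 0.2, -3.2]
gripper_width: 0.571
gripper_force: 30.0
```

```bash
python3 -c "
from h import *
bal(11)
go(.463,-.188,.175,.324)"
```

```text
t 51.73 F [-0.03 -0.07 -2.7 ] M [ 0.056 -0.051  0.016] sd [0.038 0.023 0.029] w 0.57 pos [ 0.4624 -0.1884  0.1745] 
 My [-0.057 -0.031 -0.061 -0.048 -0.077 -0.048 -0.069  0.012 -0.054 -0.055
 -0.069]
t 51.73 pos [ 0.4624 -0.1884  0.1745] w 0.57 gf 30.0 
 shift cm [-0.02 -0.07 -0.05] turn [ 0.002 -0.001  0.001]
 F [ 0.97  0.32 -2.63] M tool [-0.016 -0.069  0.049]
```

drive_tool --rows '[{"tx": 0, "ty": 0, "tz": 0, "ax": 0, "ay": -0.1, "az": 0, "claw": 3}, {"tx": 0, "ty": 0, "tz": 0, "ax": 0, "ay": -0.1, "az": 0, "claw": 3}, {"tx": 0, "ty": 0, "tz": 0, "ax": 0, "ay": -0.1, "az": 0, "claw": 3}, {"tx": 0, "ty": 0, "tz": 0, "ax": 0, "ay": -0.1, "az": 0, "claw": 3}, {"tx": 0, "ty": 0, "tz": 0, "ax": 0, "ay": 0, "az": 0, "claw": 3}, {"tx": 0, "ty": 0, "tz": 0, "ax": 0, "ay": 0, "az": 0, "claw": 3}, {"tx": 0, "ty": 0, "tz": 0, "ax": 0, "ay": 0, "az": 0, "claw": 3}, {"tx": 0, "ty": 0, "tz": 0, "ax": 0, "ay": 0, "az": 0, "claw": 3}, {"tx": 0, "ty": 0, "tz": 0, "ax": 0, "ay": 0, "az": 0, "claw": 3}, {"tx": 0, "ty": 0, "tz": 0, "ax": 0, "ay": 0, "az": 0, "claw": 3}]'

```text
time_s: 52.57
tcp_pos: [0.4622, -0.1878, 0.1751]
ee_rot: [[0.296, -0.947, -0.125], [-0.873, -0.321, 0.367], [-0.387, 0.001, -0.922]]
wrist_force: [0.5, -0.5, -2.8]
gripper_width: 0.575
gripper_force: 30.0
```

drive_tool --rows '[{"tx": 0, "ty": 0, "tz": 0, "ax": 0, "ay": 0.1, "az": 0, "claw": 3}, {"tx": 0, "ty": 0, "tz": 0, "ax": 0, "ay": 0.1, "az": 0, "claw": 3}, {"tx": 0, "ty": 0, "tz": 0, "ax": 0, "ay": 0.1, "az": 0, "claw": 3}, {"tx": 0, "ty": 0, "tz": 0, "ax": 0, "ay": 0.1, "az": 0, "claw": 3}, {"tx": 0, "ty": 0, "tz": 0, "ax": 0, "ay": 0, "az": 0, "claw": 3}, {"tx": 0, "ty": 0, "tz": 0, "ax": 0, "ay": 0, "az": 0, "claw": 3}, {"tx": 0, "ty": 0, "tz": 0, "ax": 0, "ay": 0, "az": 0, "claw": 3}, {"tx": 0, "ty": 0, "tz": 0, "ax": 0, "ay": 0, "az": 0, "claw": 3}]'

```text
time_s: 53.23
tcp_pos: [0.4634, -0.1889, 0.175]
ee_rot: [[0.319, -0.948, 0.0], [-0.948, -0.319, -0.001], [0.001, 0.0, -1.0]]
wrist_force: [0.6, 0.3, -1.8]
gripper_width: 0.574
gripper_force: 30.0
```

```bash
python3 -c "
from h import *
bal(11)
go(.66,.141,.175,.324)"
```

```text
t 53.73 F [ 0.14  0.02 -2.65] M [ 0.04  -0.05   0.008] sd [0.028 0.028 0.022] w 0.571 pos [ 0.4624 -0.1887  0.1744] 
 My [ 0.003 -0.06  -0.063 -0.033 -0.063 -0.015 -0.067 -0.024 -0.059 -0.084
 -0.09 ]
t 53.73 pos [ 0.4624 -0.1887  0.1744] w 0.571 gf 30.0 
 shift cm [-24.94 -29.25  -0.14] turn [ 0.002 -0.001  0.001]
 F [-0.79  0.88 -2.1 ] M tool [ 0.028 -0.09  -0.016]
```

Right reads −0.051 and −0.050 Nm, so it is firmly quiet (and too light). The left tin is the only one with a shift of the right sign and a large post-shake change. I'll return the right tin, go back to the left and do one steeper tilt to confirm.

drive_tool --rows '[{"tx": 0, "ty": 0, "tz": 3, "ax": 0, "ay": 0, "az": 0, "claw": 3}, {"tx": 0, "ty": 0, "tz": 4, "ax": 0, "ay": 0, "az": 0, "claw": 3}, {"tx": 0, "ty": 0, "tz": 4, "ax": 0, "ay": 0, "az": 0, "claw": 3}, {"tx": 0, "ty": 0, "tz": 3, "ax": 0, "ay": 0, "az": 0, "claw": 3}, {"tx": 0, "ty": 0, "tz": 1.2, "ax": 0, "ay": 0, "az": 0, "claw": 3}, {"tx": 0, "ty": 0, "tz": 0.5, "ax": 0, "ay": 0, "az": 0, "claw": 3}, {"tx": 0, "ty": 0, "tz": 0.3, "ax": 0, "ay": 0, "az": 0, "claw": 3}, {"tx": 0, "ty": 0, "tz": 0.05, "ax": 0, "ay": 0, "az": 0, "claw": 3}, {"tx": 0, "ty": 0, "tz": 0, "ax": 0, "ay": 0, "az": 0, "claw": 3}, {"tx": 0, "ty": 0, "tz": 0, "ax": 0, "ay": 0, "az": 0, "claw": 3}]'

```text
time_s: 54.57
tcp_pos: [0.4632, -0.1889, 0.015]
ee_rot: [[0.32, -0.947, 0.001], [-0.947, -0.32, -0.002], [0.002, -0.0, -1.0]]
wrist_force: [-0.4, 0.2, 0.7]
gripper_width: 0.574
gripper_force: 30.0
```

drive_tool --rows '[{"tx": 0, "ty": 0, "tz": 0, "ax": 0, "ay": 0, "az": 0, "claw": 8.7}, {"tx": 0, "ty": 0, "tz": 0, "ax": 0, "ay": 0, "az": 0, "claw": 8.7}, {"tx": 0, "ty": 0, "tz": 0, "ax": 0, "ay": 0, "az": 0, "claw": 8.7}, {"tx": 0, "ty": 0, "tz": 0, "ax": 0, "ay": 0, "az": 0, "claw": 8.7}, {"tx": 0, "ty": 0, "tz": 0, "ax": 0, "ay": 0, "az": 0, "claw": 8.7}, {"tx": 0, "ty": 0, "tz": -1, "ax": 0, "ay": 0, "az": 0, "claw": 8.7}, {"tx": 0, "ty": 0, "tz": -4, "ax": 0, "ay": 0, "az": 0, "claw": 8.7}, {"tx": 0, "ty": 0, "tz": -4, "ax": 0, "ay": 0, "az": 0, "claw": 8.7}, {"tx": 0, "ty": 0, "tz": -4, "ax": 0, "ay": 0, "az": 0, "claw": 8.7}, {"tx": 0, "ty": 0, "tz": 0, "ax": 0, "ay": 0, "az": 0.12, "claw": 8.7}]'

```text
time_s: 55.4
tcp_pos: [0.4677, -0.1898, 0.1523]
ee_rot: [[0.204, -0.979, 0.015], [-0.979, -0.204, -0.005], [0.008, -0.014, -1.0]]
wrist_force: [-0.1, 0.1, 0.4]
gripper_width: 0.997
gripper_force: 0.0
```

drive_tool --rows '[{"tx": 0, "ty": 0, "tz": 0, "ax": 0, "ay": 0, "az": 0.12, "claw": 8.7}, {"tx": 0, "ty": 0, "tz": 0, "ax": 0, "ay": 0, "az": 0.12, "claw": 8.7}, {"tx": 0, "ty": 0, "tz": 0, "ax": 0, "ay": 0, "az": 0.12, "claw": 8.7}, {"tx": 0, "ty": 0, "tz": 0, "ax": 0, "ay": 0, "az": 0.12, "claw": 8.7}, {"tx": 0, "ty": 0, "tz": 0, "ax": 0, "ay": 0, "az": 0.14, "claw": 8.7}]'

```text
time_s: 55.82
tcp_pos: [0.4623, -0.1886, 0.144]
ee_rot: [[-0.395, -0.919, -0.001], [-0.919, 0.395, -0.002], [0.002, 0.0, -1.0]]
wrist_force: [-0.5, -1.0, 0.2]
gripper_width: 0.998
gripper_force: 0.0
```

```bash
python3 -c "
from h import *
go(.4652,.2112,.145,-.412)"
```

```text
t 55.82 pos [ 0.4623 -0.1886  0.144 ] w 0.998 gf 0.0 
 shift cm [-36.84  15.51  -0.16] turn [ 0.    -0.002  0.006]
 F [-0.47 -0.99  0.16] M tool [ 0.046 -0.038 -0.012]
```

drive_tool --rows '[{"tx": -3.68, "ty": 1.55, "tz": 0, "ax": 0, "ay": 0, "az": 0, "claw": 8.7}, {"tx": -3.68, "ty": 1.55, "tz": 0, "ax": 0, "ay": 0, "az": 0, "claw": 8.7}, {"tx": -3.68, "ty": 1.55, "tz": 0, "ax": 0, "ay": 0, "az": 0, "claw": 8.7}, {"tx": -3.68, "ty": 1.55, "tz": 0, "ax": 0, "ay": 0, "az": 0, "claw": 8.7}, {"tx": -3.68, "ty": 1.55, "tz": 0, "ax": 0, "ay": 0, "az": 0, "claw": 8.7}, {"tx": -3.68, "ty": 1.55, "tz": 0, "ax": 0, "ay": 0, "az": 0, "claw": 8.7}, {"tx": -3.68, "ty": 1.55, "tz": 0, "ax": 0, "ay": 0, "az": 0, "claw": 8.7}, {"tx": -3.68, "ty": 1.55, "tz": 0, "ax": 0, "ay": 0, "az": 0, "claw": 8.7}, {"tx": -3.68, "ty": 1.55, "tz": 0, "ax": 0, "ay": 0, "az": 0, "claw": 8.7}, {"tx": -3.68, "ty": 1.55, "tz": 0, "ax": 0, "ay": 0, "az": 0.005, "claw": 8.7}]'

```text
time_s: 56.65
tcp_pos: [0.4623, 0.2127, 0.1435]
ee_rot: [[-0.394, -0.919, -0.001], [-0.919, 0.394, -0.001], [0.002, 0.0, -1.0]]
wrist_force: [1.8, -1.1, 0.1]
gripper_width: 1.0
gripper_force: 0.0
```

drive_tool --rows '[{"tx": 0, "ty": 0, "tz": 0, "ax": 0, "ay": 0, "az": 0, "claw": 8.7}, {"tx": 0, "ty": 0, "tz": 3, "ax": 0, "ay": 0, "az": 0, "claw": 8.7}, {"tx": 0, "ty": 0, "tz": 4, "ax": 0, "ay": 0, "az": 0, "claw": 8.7}, {"tx": 0, "ty": 0, "tz": 3.5, "ax": 0, "ay": 0, "az": 0, "claw": 8.7}, {"tx": 0, "ty": 0, "tz": 2, "ax": 0, "ay": 0, "az": 0, "claw": 8.7}, {"tx": 0, "ty": 0, "tz": 0.5, "ax": 0, "ay": 0, "az": 0, "claw": 8.7}]'

```text
time_s: 57.15
tcp_pos: [0.4604, 0.2086, 0.0097]
ee_rot: [[-0.394, -0.919, -0.007], [-0.919, 0.394, -0.007], [0.009, 0.004, -1.0]]
wrist_force: [0.5, -0.5, 0.4]
gripper_width: 1.001
gripper_force: 0.0
```

drive_tool --rows '[{"tx": 0, "ty": 0, "tz": 0, "ax": 0, "ay": 0, "az": 0, "claw": 3}, {"tx": 0, "ty": 0, "tz": 0, "ax": 0, "ay": 0, "az": 0, "claw": 3}, {"tx": 0, "ty": 0, "tz": 0, "ax": 0, "ay": 0, "az": 0, "claw": 3}, {"tx": 0, "ty": 0, "tz": 0, "ax": 0, "ay": 0, "az": 0, "claw": 3}, {"tx": 0, "ty": 0, "tz": 0, "ax": 0, "ay": 0, "az": 0, "claw": 3}, {"tx": 0, "ty": 0, "tz": 0, "ax": 0, "ay": 0, "az": 0, "claw": 3}]'

```text
time_s: 57.65
tcp_pos: [0.4631, 0.2109, 0.0144]
ee_rot: [[-0.394, -0.919, 0.0], [-0.919, 0.394, -0.0], [-0.0, -0.0, -1.0]]
wrist_force: [-0.1, 0.4, -0.3]
gripper_width: 0.63
gripper_force: 0.0
```

```bash
python3 -c "
from h import *
go(.4652,.2112,.175,-.412)"
```

```text
t 57.65 pos [0.4631 0.2109 0.0144] w 0.63 gf 0.0 
 shift cm [ -0.11  -0.19 -16.06] turn [-0.     0.     0.007]
 F [-0.12  0.36 -0.31] M tool [ 0.02  -0.113  0.012]
```

drive_tool --rows '[{"tx": 0, "ty": 0, "tz": 0, "ax": 0, "ay": 0, "az": 0, "claw": 3}, {"tx": 0, "ty": 0, "tz": 0, "ax": 0, "ay": 0, "az": 0, "claw": 3}, {"tx": 0, "ty": 0, "tz": 0, "ax": 0, "ay": 0, "az": 0, "claw": 3}, {"tx": 0, "ty": 0, "tz": -1.5, "ax": 0, "ay": 0, "az": 0, "claw": 3}, {"tx": 0, "ty": 0, "tz": -4, "ax": 0, "ay": 0, "az": 0, "claw": 3}, {"tx": 0, "ty": 0, "tz": -4, "ax": 0, "ay": 0, "az": 0, "claw": 3}, {"tx": 0, "ty": 0, "tz": -4, "ax": 0, "ay": 0, "az": 0, "claw": 3}, {"tx": 0, "ty": 0, "tz": -2.5, "ax": 0, "ay": 0, "az": 0, "claw": 3}, {"tx": 0, "ty": 0, "tz": 0, "ax": 0, "ay": 0, "az": 0, "claw": 3}, {"tx": 0, "ty": 0, "tz": 0, "ax": 0, "ay": 0, "az": 0, "claw": 3}]'

```text
time_s: 58.48
tcp_pos: [0.4621, 0.2108, 0.1733]
ee_rot: [[-0.395, -0.919, -0.002], [-0.919, 0.395, 0.0], [0.001, 0.002, -1.0]]
wrist_force: [-0.9, -0.0, -5.9]
gripper_width: 0.574
gripper_force: 30.0
```

```bash
python3 -c "
from h import *
bal(8)"
```

```text
Traceback (most recent call last):
  File "h.py", line 31, in bal
    if i<k-1: capture("top")
              ~~~~~~~^^^^^^^
ValueError: 200 camera calls are used up
```

drive_tool --rows '[{"tx": 0, "ty": 0, "tz": 0, "ax": 0, "ay": 0.11, "az": 0, "claw": 3}, {"tx": 0, "ty": 0, "tz": 0, "ax": 0, "ay": 0.11, "az": 0, "claw": 3}, {"tx": 0, "ty": 0, "tz": 0, "ax": 0, "ay": 0.11, "az": 0, "claw": 3}, {"tx": 0, "ty": 0, "tz": 0, "ax": 0, "ay": 0.11, "az": 0, "claw": 3}, {"tx": 0, "ty": 0, "tz": 0, "ax": 0, "ay": 0.11, "az": 0, "claw": 3}, {"tx": 0, "ty": 0, "tz": 0, "ax": 0, "ay": 0.11, "az": 0, "claw": 3}, {"tx": 0, "ty": 0, "tz": 0, "ax": 0, "ay": 0, "az": 0, "claw": 3}, {"tx": 0, "ty": 0, "tz": 0, "ax": 0, "ay": 0, "az": 0, "claw": 3}, {"tx": 0, "ty": 0, "tz": 0, "ax": 0, "ay": 0, "az": 0, "claw": 3}, {"tx": 0, "ty": 0, "tz": 0, "ax": 0, "ay": 0, "az": 0, "claw": 3}]'

```text
time_s: 59.42
tcp_pos: [0.4626, 0.2103, 0.1734]
ee_rot: [[-0.311, -0.919, -0.242], [-0.726, 0.394, -0.563], [0.613, 0.001, -0.79]]
wrist_force: [-0.1, -0.2, -3.9]
gripper_width: 0.571
gripper_force: 30.0
```

drive_tool --rows '[{"tx": 0, "ty": 0, "tz": 0, "ax": 0, "ay": -0.11, "az": 0, "claw": 3}, {"tx": 0, "ty": 0, "tz": 0, "ax": 0, "ay": -0.11, "az": 0, "claw": 3}, {"tx": 0, "ty": 0, "tz": 0, "ax": 0, "ay": -0.11, "az": 0, "claw": 3}, {"tx": 0, "ty": 0, "tz": 0, "ax": 0, "ay": -0.11, "az": 0, "claw": 3}, {"tx": 0, "ty": 0, "tz": 0, "ax": 0, "ay": -0.11, "az": 0, "claw": 3}, {"tx": 0, "ty": 0, "tz": 0, "ax": 0, "ay": -0.11, "az": 0, "claw": 3}, {"tx": 0, "ty": 0, "tz": 0, "ax": 0, "ay": 0, "az": 0, "claw": 3}, {"tx": 0, "ty": 0, "tz": 0, "ax": 0, "ay": 0, "az": 0, "claw": 3}, {"tx": 0, "ty": 0, "tz": 0, "ax": 0, "ay": 0, "az": 0, "claw": 3}, {"tx": 0, "ty": 0, "tz": 0, "ax": 0, "ay": 0, "az": 0, "claw": 3}]'

```text
time_s: 60.25
tcp_pos: [0.4629, 0.2109, 0.1735]
ee_rot: [[-0.394, -0.919, -0.001], [-0.919, 0.394, -0.002], [0.003, 0.0, -1.0]]
wrist_force: [-0.2, 0.2, -4.7]
gripper_width: 0.573
gripper_force: 30.0
```

```bash
python3 -c "
from h import *
bal(10)
go(.66,.141,.175,-.412)"
```

```text
Traceback (most recent call last):
  File "h.py", line 31, in bal
    if i<k-1: capture("top")
              ~~~~~~~^^^^^^^
ValueError: 200 camera calls are used up
```

```bash
cat > m.py <<'E'
from station import sense
s=sense();print(round(s["time_s"],2),(s["ee_rot"].T@s["moment"]).round(3),s["wrist_force"].round(2),s["tcp_pos"].round(4))
E
python3 m.py
```

```text
60.25 [ 0.04  -0.072 -0.087] [-0.23  0.18 -4.65] [0.4629 0.2109 0.1735]
```

drive_tool --rows '[{"tx": 0, "ty": 0, "tz": 0, "ax": 0, "ay": 0, "az": 0, "claw": 3}]'

```text
time_s: 60.33
tcp_pos: [0.4629, 0.2112, 0.173]
ee_rot: [[-0.393, -0.919, -0.002], [-0.919, 0.393, -0.003], [0.003, 0.001, -1.0]]
wrist_force: [-0.3, 0.6, -3.8]
gripper_width: 0.575
gripper_force: 30.0
```

```bash
python3 m.py
```

```text
60.33 [ 0.031 -0.067  0.013] [-0.26  0.59 -3.84] [0.4629 0.2112 0.173 ]
```

drive_tool --rows '[{"tx": 0, "ty": 0, "tz": 0, "ax": 0, "ay": 0, "az": 0, "claw": 3}]'

```text
time_s: 60.42
tcp_pos: [0.4629, 0.2112, 0.1728]
ee_rot: [[-0.393, -0.919, -0.002], [-0.919, 0.393, -0.003], [0.003, 0.001, -1.0]]
wrist_force: [0.3, -0.3, -5.1]
gripper_width: 0.576
gripper_force: 30.0
```

```bash
python3 m.py
```

```text
60.42 [ 0.059 -0.113  0.001] [ 0.28 -0.35 -5.11] [0.4629 0.2112 0.1728]
```

drive_tool --rows '[{"tx": 0, "ty": 0, "tz": 0, "ax": 0, "ay": 0, "az": 0, "claw": 3}]'

```text
time_s: 60.5
tcp_pos: [0.4629, 0.2112, 0.1728]
ee_rot: [[-0.393, -0.919, -0.002], [-0.919, 0.393, -0.003], [0.003, 0.001, -1.0]]
wrist_force: [-0.1, 0.2, -4.2]
gripper_width: 0.573
gripper_force: 30.0
```

```bash
python3 m.py
```

```text
60.5 [ 0.036 -0.06  -0.014] [-0.05  0.17 -4.21] [0.4629 0.2112 0.1728]
```

drive_tool --rows '[{"tx": 0, "ty": 0, "tz": 0, "ax": 0, "ay": 0, "az": 0, "claw": 3}]'

```text
time_s: 60.58
tcp_pos: [0.4629, 0.2111, 0.1729]
ee_rot: [[-0.393, -0.919, -0.002], [-0.919, 0.393, -0.002], [0.003, 0.001, -1.0]]
wrist_force: [0.1, 0.5, -3.7]
gripper_width: 0.574
gripper_force: 30.0
```

```bash
python3 m.py
```

```text
60.58 [ 0.031 -0.116  0.018] [ 0.12  0.5  -3.71] [0.4629 0.2111 0.1729]
```

drive_tool --rows '[{"tx": 0, "ty": 0, "tz": 0, "ax": 0, "ay": 0, "az": 0, "claw": 3}]'

```text
time_s: 60.67
tcp_pos: [0.4629, 0.211, 0.173]
ee_rot: [[-0.394, -0.919, -0.002], [-0.919, 0.394, -0.002], [0.003, 0.001, -1.0]]
wrist_force: [0.5, 0.2, -3.1]
gripper_width: 0.575
gripper_force: 30.0
```

```bash
python3 m.py
```

```text
60.67 [ 0.063 -0.064  0.026] [ 0.54  0.19 -3.07] [0.4629 0.211  0.173 ]
```

drive_tool --rows '[{"tx": 0, "ty": 0, "tz": 0, "ax": 0, "ay": -0.11, "az": 0, "claw": 3}, {"tx": 0, "ty": 0, "tz": 0, "ax": 0, "ay": -0.11, "az": 0, "claw": 3}, {"tx": 0, "ty": 0, "tz": 0, "ax": 0, "ay": -0.11, "az": 0, "claw": 3}, {"tx": 0, "ty": 0, "tz": 0, "ax": 0, "ay": -0.11, "az": 0, "claw": 3}, {"tx": 0, "ty": 0, "tz": 0, "ax": 0, "ay": -0.11, "az": 0, "claw": 3}, {"tx": 0, "ty": 0, "tz": 0, "ax": 0, "ay": -0.11, "az": 0, "claw": 3}, {"tx": 0, "ty": 0, "tz": 0, "ax": 0, "ay": 0, "az": 0, "claw": 3}, {"tx": 0, "ty": 0, "tz": 0, "ax": 0, "ay": 0, "az": 0, "claw": 3}, {"tx": 0, "ty": 0, "tz": 0, "ax": 0, "ay": 0, "az": 0, "claw": 3}, {"tx": 0, "ty": 0, "tz": 0, "ax": 0, "ay": 0, "az": 0, "claw": 3}]'

```text
time_s: 61.5
tcp_pos: [0.4622, 0.2108, 0.1727]
ee_rot: [[-0.318, -0.921, 0.227], [-0.745, 0.391, 0.541], [-0.587, 0.003, -0.81]]
wrist_force: [1.0, 0.6, -4.1]
gripper_width: 0.571
gripper_force: 30.0
```

drive_tool --rows '[{"tx": 0, "ty": 0, "tz": 0, "ax": 0, "ay": 0.11, "az": 0, "claw": 3}, {"tx": 0, "ty": 0, "tz": 0, "ax": 0, "ay": 0.11, "az": 0, "claw": 3}, {"tx": 0, "ty": 0, "tz": 0, "ax": 0, "ay": 0.11, "az": 0, "claw": 3}, {"tx": 0, "ty": 0, "tz": 0, "ax": 0, "ay": 0.11, "az": 0, "claw": 3}, {"tx": 0, "ty": 0, "tz": 0, "ax": 0, "ay": 0.11, "az": 0, "claw": 3}, {"tx": 0, "ty": 0, "tz": 0, "ax": 0, "ay": 0.11, "az": 0, "claw": 3}, {"tx": 0, "ty": 0, "tz": 0, "ax": 0, "ay": 0, "az": 0, "claw": 3}, {"tx": 0, "ty": 0, "tz": 0, "ax": 0, "ay": 0, "az": 0, "claw": 3}, {"tx": 0, "ty": 0, "tz": 0, "ax": 0, "ay": 0, "az": 0, "claw": 3}, {"tx": 0, "ty": 0, "tz": 0, "ax": 0, "ay": 0, "az": 0, "claw": 3}]'

```text
time_s: 62.33
tcp_pos: [0.461, 0.2099, 0.172]
ee_rot: [[-0.392, -0.92, -0.009], [-0.92, 0.392, -0.005], [0.008, 0.006, -1.0]]
wrist_force: [-0.4, 0.5, -4.2]
gripper_width: 0.572
gripper_force: 30.0
```

```bash
python3 m.py
```

```text
62.33 [ 0.071 -0.2   -0.041] [-0.44  0.51 -4.21] [0.461  0.2099 0.172 ]
```

drive_tool --rows '[{"tx": 0, "ty": 0, "tz": 0, "ax": 0, "ay": 0, "az": 0, "claw": 3}]'

```text
time_s: 62.42
tcp_pos: [0.4612, 0.2095, 0.1722]
ee_rot: [[-0.392, -0.92, -0.009], [-0.92, 0.392, -0.005], [0.008, 0.006, -1.0]]
wrist_force: [0.2, 0.4, -4.7]
gripper_width: 0.572
gripper_force: 30.0
```

```bash
python3 m.py
```

```text
62.42 [ 0.018 -0.135 -0.008] [ 0.19  0.39 -4.74] [0.4612 0.2095 0.1722]
```

drive_tool --rows '[{"tx": 0, "ty": 0, "tz": 0, "ax": 0, "ay": 0, "az": 0, "claw": 3}]'

```text
time_s: 62.5
tcp_pos: [0.4614, 0.2094, 0.1723]
ee_rot: [[-0.393, -0.92, -0.009], [-0.92, 0.393, -0.005], [0.008, 0.006, -1.0]]
wrist_force: [-0.2, -0.8, -3.1]
gripper_width: 0.574
gripper_force: 30.0
```

```bash
python3 m.py
```

```text
62.5 [ 0.096 -0.12  -0.008] [-0.19 -0.79 -3.12] [0.4614 0.2094 0.1723]
```

drive_tool --rows '[{"tx": 0, "ty": 0, "tz": 0, "ax": 0, "ay": 0, "az": 0, "claw": 3}]'

```text
time_s: 62.58
tcp_pos: [0.4614, 0.2094, 0.1722]
ee_rot: [[-0.393, -0.92, -0.009], [-0.92, 0.393, -0.005], [0.008, 0.006, -1.0]]
wrist_force: [-0.2, -1.2, -4.5]
gripper_width: 0.573
gripper_force: 30.0
```

```bash
python3 m.py
```

```text
62.58 [ 0.043 -0.16  -0.   ] [-0.21 -1.21 -4.46] [0.4614 0.2094 0.1722]
```

drive_tool --rows '[{"tx": 0, "ty": 0, "tz": 0, "ax": 0, "ay": 0, "az": 0, "claw": 3}]'

```text
time_s: 62.67
tcp_pos: [0.4615, 0.2095, 0.1722]
ee_rot: [[-0.392, -0.92, -0.009], [-0.92, 0.392, -0.005], [0.009, 0.006, -1.0]]
wrist_force: [-0.3, -0.8, -4.9]
gripper_width: 0.572
gripper_force: 30.0
```

```bash
python3 m.py; python3 -c "
from h import *
go(.66,.141,.175,-.412)"
```

```text
62.67 [ 0.043 -0.161 -0.015] [-0.3  -0.75 -4.93] [0.4615 0.2095 0.1722]
t 62.67 pos [0.4615 0.2095 0.1722] w 0.572 gf 30.0 
 shift cm [ -1.48 -20.95  -0.42] turn [ 0.006 -0.009  0.009]
 F [-0.3  -0.75 -4.93] M tool [ 0.043 -0.161 -0.015]
```

Steeper tilts give −0.082 (+) and −0.155 Nm (−). The sign is right and the shift grows with tilt: the left tin holds the ball. Carrying it to the empty left wheel.

drive_tool --rows '[{"tx": -0.1, "ty": -2, "tz": -0.1, "ax": 0.006, "ay": -0.009, "az": 0, "claw": 3}, {"tx": -0.25, "ty": -3.5, "tz": -0.07, "ax": 0, "ay": 0, "az": 0, "claw": 3}, {"tx": -0.25, "ty": -3.5, "tz": -0.07, "ax": 0, "ay": 0, "az": 0, "claw": 3}, {"tx": -0.25, "ty": -3.5, "tz": -0.07, "ax": 0, "ay": 0, "az": 0, "claw": 3}, {"tx": -0.25, "ty": -3.5, "tz": -0.07, "ax": 0, "ay": 0, "az": 0, "claw": 3}, {"tx": -0.25, "ty": -3, "tz": -0.04, "ax": 0, "ay": 0, "az": 0, "claw": 3}, {"tx": -0.1, "ty": -1.5, "tz": 0, "ax": 0, "ay": 0, "az": 0, "claw": 3}, {"tx": -0.03, "ty": -0.45, "tz": 0, "ax": 0, "ay": 0, "az": 0, "claw": 3}, {"tx": 0, "ty": 0, "tz": 0, "ax": 0, "ay": 0, "az": 0, "claw": 3}, {"tx": 0, "ty": 0, "tz": 0, "ax": 0, "ay": 0, "az": 0, "claw": 3}]'

```text
time_s: 63.5
tcp_pos: [0.6592, 0.1413, 0.1752]
ee_rot: [[-0.392, -0.92, -0.002], [-0.92, 0.392, -0.0], [0.001, 0.002, -1.0]]
wrist_force: [-0.5, 0.1, -4.7]
gripper_width: 0.575
gripper_force: 30.0
```

drive_tool --rows '[{"tx": 0, "ty": 0, "tz": 0, "ax": 0, "ay": 0, "az": 0, "claw": 3}, {"tx": 0, "ty": 0, "tz": 0, "ax": 0, "ay": 0, "az": 0, "claw": 3}, {"tx": 0, "ty": 0, "tz": 0, "ax": 0, "ay": 0, "az": 0, "claw": 3}]'

```text
time_s: 63.75
tcp_pos: [0.6593, 0.1421, 0.1764]
ee_rot: [[-0.391, -0.921, 0.0], [-0.921, 0.391, 0.0], [-0.0, 0.0, -1.0]]
wrist_force: [0.3, 1.0, -4.3]
gripper_width: 0.572
gripper_force: 30.0
```

```bash
python3 -c "
from h import *
go(.66,.141,.1745,-.402)"
```

```text
t 63.75 pos [0.6593 0.1421 0.1764] w 0.572 gf 30.0 
 shift cm [ 0.07 -0.11  0.19] turn [0.    0.    0.001]
 F [ 0.28  0.96 -4.26] M tool [ 0.02  -0.173 -0.034]
```

drive_tool --rows '[{"tx": 0, "ty": 0, "tz": 0, "ax": 0, "ay": 0, "az": 0, "claw": 3}, {"tx": 0, "ty": 0, "tz": 0, "ax": 0, "ay": 0, "az": 0, "claw": 3}, {"tx": 0, "ty": 0, "tz": 0, "ax": 0, "ay": 0, "az": 0, "claw": 3}, {"tx": 0, "ty": 0, "tz": 0, "ax": 0, "ay": 0, "az": 0, "claw": 3}, {"tx": 0, "ty": 0, "tz": 0, "ax": 0, "ay": 0, "az": 0, "claw": 3}, {"tx": 0, "ty": 0, "tz": 0, "ax": 0, "ay": 0, "az": 0, "claw": 3}]'

```text
time_s: 64.25
tcp_pos: [0.66, 0.1415, 0.1759]
ee_rot: [[-0.392, -0.92, -0.0], [-0.92, 0.392, -0.0], [0.0, 0.0, -1.0]]
wrist_force: [-0.4, -0.0, -2.9]
gripper_width: 0.573
gripper_force: 30.0
```

```bash
python3 -c "
from station import *
print(sense()['tcp_pos']);print(finish_job())"
```

```text
[0.6599819  0.14145499 0.17589358]
the job is handed in; nothing more can be done
None
```

I handed the job in at 64 s, holding the left tin upright and still about 10 cm above the middle of the empty left wheel. The first shakes did not settle which tin rattles. I picked all three up again for tilt tests, and the left was the only one whose balance shifted the right way (0.07 Nm, against about 0.12 expected). The middle and right tins were last measured within about 3 mm of where they stood, but the right one was put back once more after that, and the cameras were used up before I could check it.

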